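Scrape the play board clear and tip the tiles into the toy bin

TASK

Tidy the play board: set the yellow pan flat on the bench with its open edge against the open edge of the board, and use the wooden scraper (do not touch the tiles on the board with the gripper) to wipe every tile off that edge into the pan. Once all the tiles are in the pan, carry it to the blue toy bin, tip them out over its open edge into the bin, and set the pan flat on the bench again, with the scraper standing upright on its cork mat. Leave the other toys where they are; a tile that ends up on the bench may be picked up by hand and put in the pan, or in the bin after the tipping.

Things in the scene. Friction and masses are not known exactly. Their poses are not given: they have to be found in the camera images.
- board: Fixed play board: slab 240 (its x) x 180 (its y) mm, white top at z = 34 mm, origin at the centre of its underside. Blue rails 10 mm wide, 12 mm high along both long sides (y = +-80 to +-90 mm, 160 mm between them). Both ends have no rail: tiles must go off the end at x = -120 mm (the open edge facing the pan); the far end is x = +120 mm.
- pan: Loose yellow pan, about 0.22 kg, 160 (x) x 192 (y) mm, floor 4 mm; lips 4 mm thick, 40 mm high at both sides and at the back (x = -78 mm); the edge at x = +80 mm is open. Red grip block on the back lip: 24 (x) x 70 (y) mm, z = 40 to 84 mm, centred at x = -68 mm, y = 0. Origin at the centre of its underside. Docked, it lies at x = -200 mm, y = 0 in the board's frame with the board's yaw.
- pan_edge (a point): Middle of the pan's open edge, at x = +80 mm, y = 0, z = 0 in the pan's frame. Tiles slide out over it once the pan's x axis points about 40 degrees or more downward.
- bin: Fixed blue open-topped toy bin, outside 180 (x) x 250 (y) x 90 mm high, walls and floor 6 mm, origin at the centre of its underside; its x axis points roughly away from the robot.
- mat: Fixed cork mat, 80 (x) x 150 (y) x 3 mm, origin at the centre of its underside; home of the scraper.
- scraper: Loose wooden scraper block, 0.16 kg, standing upright: foot 40 (x) x 84 (y) x 26 mm high, above it a dark grip 22 (x) x 60 (y) mm from z = 26 to z = 72 mm. Origin at the centre of its underside.
- tile0: Loose flat wooden tile, red, 32 (x) x 60 (y) x 12 mm, 22 g, origin at the centre of its underside; starts flat on the board. Three to six of the six tiles are there in a run; absent ones read None.
- tile1: Loose flat wooden tile, green, 32 (x) x 60 (y) x 12 mm, 22 g, origin at the centre of its underside; starts flat on the board. Three to six of the six tiles are there in a run; absent ones read None.
- tile2: Loose flat wooden tile, orange, 32 (x) x 60 (y) x 12 mm, 22 g, origin at the centre of its underside; starts flat on the board. Three to six of the six tiles are there in a run; absent ones read None.
- tile3: Loose flat wooden tile, blue, 32 (x) x 60 (y) x 12 mm, 22 g, origin at the centre of its underside; starts flat on the board. Three to six of the six tiles are there in a run; absent ones read None.
- tile4: Loose flat wooden tile, yellow, 32 (x) x 60 (y) x 12 mm, 22 g, origin at the centre of its underside; starts flat on the board. Three to six of the six tiles are there in a run; absent ones read None.
- tile5: Loose flat wooden tile, brown wood, 32 (x) x 60 (y) x 12 mm, 22 g, origin at the centre of its underside; starts flat on the board. Three to six of the six tiles are there in a run; absent ones read None.
- helicopter: Red plastic toy helicopter, about 190 mm long and 90 mm high, not to be disturbed. Origin under its cabin.
- globe: Glass snow globe on a dark wooden base, 90 mm wide, 105 mm high, not to be disturbed. Origin at the centre of its underside.
- abacus: Upright wooden abacus frame, 50 (x) x 200 (y) x 150 mm high, not to be disturbed. Origin at the centre of its underside.
- shovel: Orange plastic shovel lying flat, about 200 mm long, not to be disturbed. Origin under its middle.
Not all that is in view belongs to the job. There is more than one size of the pan; the one meant has the size given above.

How it is judged (in metres and radians):
On the way, in this order (a step that is already met when the one before it is completed fails the run):
1. the pan lies flat on the bench with its open edge against the board's open edge (gap under 15 mm, within 20 mm sideways and 0.12 rad) (height (world z) of pan below 0.012 m and angle between pan's own z axis and vertical below 0.08 rad and x of pan in the frame of board between -0.215 and -0.19 m and y of pan in the frame of board between -0.02 and 0.02 m and angle between the x axis of pan and the x axis of board, either way round below 0.12 rad), for 0.2 s.
2. all the tiles present lie in the pan, the pan flat on the bench (height (world z) of pan below 0.012 m and angle between pan's own z axis and vertical below 0.08 rad and x of tile0 in the frame of pan between -0.08 and 0.078 m and y of tile0 in the frame of pan between -0.096 and 0.096 m and z of tile0 in the frame of pan between 0 and 0.045 m and x of tile1 in the frame of pan between -0.08 and 0.078 m and y of tile1 in the frame of pan between -0.096 and 0.096 m and z of tile1 in the frame of pan between 0 and 0.045 m and x of tile2 in the frame of pan between -0.08 and 0.078 m and y of tile2 in the frame of pan between -0.096 and 0.096 m and z of tile2 in the frame of pan between 0 and 0.045 m and x of tile3 in the frame of pan between -0.08 and 0.078 m and y of tile3 in the frame of pan between -0.096 and 0.096 m and z of tile3 in the frame of pan between 0 and 0.045 m and x of tile4 in the frame of pan between -0.08 and 0.078 m and y of tile4 in the frame of pan between -0.096 and 0.096 m and z of tile4 in the frame of pan between 0 and 0.045 m and x of tile5 in the frame of pan between -0.08 and 0.078 m and y of tile5 in the frame of pan between -0.096 and 0.096 m and z of tile5 in the frame of pan between 0 and 0.045 m), for 0.3 s.
3. the pan is tipped over the bin, its open edge pointing at least 0.4 rad downward and lying above or in the bin (angle between pan's own x axis and vertical above 1.97 rad and x of pan_edge in the frame of bin between -0.1 and 0.1 m and y of pan_edge in the frame of bin between -0.12 and 0.12 m and z of pan_edge in the frame of bin between 0 and 0.3 m), for 0.1 s.
At the end, for the whole second after the job is handed in: Every tile present is inside the bin and at rest; the pan lies flat on the bench (anywhere) and the scraper stands upright on the cork mat (its centre within the mat: 40 mm along x, 60 mm along y) (x of tile0 in the frame of bin between -0.09 and 0.09 m and y of tile0 in the frame of bin between -0.125 and 0.125 m and z of tile0 in the frame of bin between -0.005 and 0.085 m and linear speed of each of tile0, tile1, tile2, tile3, tile4, tile5, pan, scraper below 0.02 m/s and x of tile1 in the frame of bin between -0.09 and 0.09 m and y of tile1 in the frame of bin between -0.125 and 0.125 m and z of tile1 in the frame of bin between -0.005 and 0.085 m and x of tile2 in the frame of bin between -0.09 and 0.09 m and y of tile2 in the frame of bin between -0.125 and 0.125 m and z of tile2 in the frame of bin between -0.005 and 0.085 m and x of tile3 in the frame of bin between -0.09 and 0.09 m and y of tile3 in the frame of bin between -0.125 and 0.125 m and z of tile3 in the frame of bin between -0.005 and 0.085 m and x of tile4 in the frame of bin between -0.09 and 0.09 m and y of tile4 in the frame of bin between -0.125 and 0.125 m and z of tile4 in the frame of bin between -0.005 and 0.085 m and x of tile5 in the frame of bin between -0.09 and 0.09 m and y of tile5 in the frame of bin between -0.125 and 0.125 m and z of tile5 in the frame of bin between -0.005 and 0.085 m and height (world z) of pan below 0.012 m and angle between pan's own z axis and vertical below 0.08 rad and angle between scraper's own z axis and vertical below 0.1 rad and height (world z) of scraper below 0.008 m and x of scraper in the frame of mat between -0.04 and 0.04 m and y of scraper in the frame of mat between -0.06 and 0.06 m and z of scraper in the frame of mat between -0.002 and 0.01 m); the robot touches nothing.
It fails at once if helicopter pushed more than 30 mm from its place (distance of helicopter from where it was at the start of the episode above 0.03 m).
It fails at once if globe pushed more than 30 mm from its place (distance of globe from where it was at the start of the episode above 0.03 m).
It fails at once if abacus pushed more than 30 mm from its place (distance of abacus from where it was at the start of the episode above 0.03 m).
It fails at once if shovel pushed more than 30 mm from its place (distance of shovel from where it was at the start of the episode above 0.03 m).
It fails at once if the gripper or arm touches a tile on the board ((contact force between any of the fingers, the arm and tile0 above 0.5 N and x of tile0 in the frame of board between -0.12 and 0.12 m and y of tile0 in the frame of board between -0.08 and 0.08 m and z of tile0 in the frame of board between 0.029 and 0.054 m) or (contact force between any of the fingers, the arm and tile1 above 0.5 N and x of tile1 in the frame of board between -0.12 and 0.12 m and y of tile1 in the frame of board between -0.08 and 0.08 m and z of tile1 in the frame of board between 0.029 and 0.054 m) or (contact force between any of the fingers, the arm and tile2 above 0.5 N and x of tile2 in the frame of board between -0.12 and 0.12 m and y of tile2 in the frame of board between -0.08 and 0.08 m and z of tile2 in the frame of board between 0.029 and 0.054 m) or (contact force between any of the fingers, the arm and tile3 above 0.5 N and x of tile3 in the frame of board between -0.12 and 0.12 m and y of tile3 in the frame of board between -0.08 and 0.08 m and z of tile3 in the frame of board between 0.029 and 0.054 m) or (contact force between any of the fingers, the arm and tile4 above 0.5 N and x of tile4 in the frame of board between -0.12 and 0.12 m and y of tile4 in the frame of board between -0.08 and 0.08 m and z of tile4 in the frame of board between 0.029 and 0.054 m) or (contact force between any of the fingers, the arm and tile5 above 0.5 N and x of tile5 in the frame of board between -0.12 and 0.12 m and y of tile5 in the frame of board between -0.08 and 0.08 m and z of tile5 in the frame of board between 0.029 and 0.054 m)).
Of tile0, tile1, tile2, tile3, tile4, tile5 only 3 to 6 are there at a start; the rules pass over those that are not, and their reading is None.
At some moment in a run one of tile0, tile1, tile2, tile3, tile4, tile5, scraper may be knocked a few centimetres aside while the robot is not near it.
It also fails if it takes over 208 s, if anything falls off the work surface, if the arm or the gripper's body presses on something with over 40 N, if the wrist force passes 120 N, or if a joint passes its speed limit or range.

ROBOT

A 6-joint arm with a two-finger parallel gripper is mounted at the origin on the work surface. World frame = base frame: x ahead of the robot, y to its left, z up, the work surface at z = 0. Lengths are in mm, angles in degrees, forces in N, time in s.
With the tool pointing down it reaches from about 250 to 775 mm from the base axis. Payload 4 kg.
Tool frame: the origin (TCP) lies between the finger pads; the fingertips stand 19 mm ahead of it and the grasp point (between the pads) is the TCP; x points along the fingers, z is the direction in which the jaws open and shut, and the axes are right-handed (so a half turn about x gives the same grasp; the last joint's range is limited). The gripper opens to 94 mm and grips with 3 to 60 N. Pads are 16 mm wide; open, the fingers measure 119 mm over their backs; the gripper's body (75 mm by 177 mm) begins 78 mm behind the grasp point.
Start: joints at [-74.605, 4.996, 78.535, -0, 96.463, -5.907], TCP at [199.809, -512.44, 224.506] pointing down, gripper open.
Joint ranges: [-177.83, 177.83], [-43.37, 116.18], [15.69, 146.23], [-61.86, 241.86], [9.47, 152.12], [-147.06, 147.06]. Speed limits (degrees/s): [159.86, 159.86, 180, 180, 180, 180].

INTERFACE

Orientations are given as a 3x3 rotation matrix whose columns are the frame's x, y, z axes.
In Python, from plant import r, viewer gives the robot as it stands.
- The arm moves only by the tool move_arm, never from a script. Its argument "moves" is text: rows parted by semicolons, each of 5 numbers parted by spaces: the opening, from 0 (shut) to 1 (fully open), then the shift along the tool's x, y, z in m, then the turn about the tool's x in degrees. A call has 1 to 8 rows; each row is the pose to reach, as a shift and turn from the pose commanded when the call began, along the tool's axes at that moment; what a row does not reach only later rows make up. A row lasts 1/12 s, in which the tool goes at most 41.7 mm and 7.16 degrees, less where a joint would pass 70% of its speed; a pose out of reach is approached as far as the arm can. A call with a gripper value outside its range is refused whole. The fingers move at their own pace and stop on an object; "force" is the grip in N (left out, the last holds). Time passes only in rows, so rows that repeat a pose let the fingers close. It gives the time, the measured TCP pose, the force and the opening at its end, in the units of the state.
- r.state(): the state, without advancing time (a new reading comes with each control period).
- viewer.get_image(name): name is "scene" or "top" or "wrist"; returns the picture (384x512x3 uint8, blue, green, red); there is no depth.
- viewer.camera_model(name): a dict with "fov_y" (degrees; the focal length in pixels is half the picture's height over the tangent of half this angle, whatever the lens; pixels are square), "cx", "cy" (the principal point, pixels), "D" ([k1, k2, p1, p2, k3] as OpenCV has them; the pictures are not rectified), "R" (3x3) and "t" (3): a world point X has camera coordinates R X + t. Camera axes: x right, y down, z forward; pixel columns grow to the right and rows downward; lengths in mm; the calibration is good to about 2 mm. A picture is of the moment at which its call begins: read the wrist's pose just before it. camera_model takes no time and is no camera call; for the wrist camera it gives the pose at the moment of the call.
- r.hand_in(): hands the job in, once; it reports no verdict.
The state is a dict: "clock": time; "joints": joint angles; "joint_vel": joint speeds; "effort": joint torques, N m; "position": TCP position; "orientation": TCP orientation; "contact_force": force on the tool from outside, world axes, zero at the start; "ft_torque": the same for the moment, N m; "finger_gap": finger opening in mm.
Only numpy, scipy, OpenCV 4.12 (cv2) and the standard library are available. Lean on these libraries where they do the work, as an engineer would, in place of code of your own. Each camera call takes 0.05 s, during which the arm holds its last target.

## Working session

There is one attempt and no reset: what is moved stays moved. The work goes in short steps, Python scripts to look and compute and a tool call to move; the robot and the scene stay as the last step left them, time stands still between calls to the robot, and variables do not carry over. Pictures are saved under pics/ and viewed, and the job is handed in when it is done.

Besides the shell and the picture viewer there is one more tool, called in YAML: its name, and indented under it one key for each argument. move_arm: Moves the arm, as the interface text tells. Its arguments: {"type":"object","properties":{"moves":{"type":"string"},"force":{"type":"number"}},"required":["moves"]}

```bash
ls; mkdir -p pics; python3 - <<'E'
from plant import r, viewer
import cv2
s=r.state(); print(s)
for n in ["scene","top","wrist"]:
    im=viewer.get_image(n); cv2.imwrite(f"pics/{n}0.png",im); print(n,viewer.camera_model(n))
E
```

```text
pics
{'clock': 0.0, 'joints': array([-7.46047910e+01,  5.03942022e+00,  7.86250754e+01, -6.35488123e-04,
        9.64626785e+01, -5.90750020e+00]), 'joint_vel': array([-0.04200635, -0.05449362,  0.02007421, -0.00644901, -0.00307342,
       -0.08891597]), 'effort': array([-3.75676518e-05, -3.40180314e+01, -3.02428365e+01,  7.17679155e-02,
        3.28087248e-02, -1.69701739e-04]), 'position': array([ 199.66499958, -511.92745059,  223.29824318]), 'orientation': array([[-5.99875993e-04,  9.31674564e-01,  3.63293471e-01],
       [ 2.13703384e-03,  3.63293901e-01, -9.31672139e-01],
       [-9.99997537e-01,  2.17482690e-04, -2.20895136e-03]]), 'contact_force': array([-0.78446237, -0.28466025, -0.15609419]), 'ft_torque': array([-0.03266915,  0.08417   ,  0.00055712]), 'finger_gap': 94.13564289946258}
scene {'fov_y': 47.89169008308207, 'cx': 255.30921756434827, 'cy': 196.43854989882644, 'D': array([-0.03987193,  0.        ,  0.        ,  0.        ,  0.        ]), 'R': array([[-0.43972685,  0.89812176, -0.00419589],
       [ 0.71571665,  0.34759004, -0.60574816],
       [-0.54257716, -0.2693668 , -0.79564537]]), 't': array([ 235.02580148, -389.28777775, 1925.5937605 ])}
top {'fov_y': 54.74261976870247, 'cx': 251.6700535518769, 'cy': 192.53496420004595, 'D': array([0.01061728, 0.        , 0.        , 0.        , 0.        ]), 'R': array([[-0.00974905, -0.99964425,  0.02482607],
       [-0.99860356,  0.00844376, -0.05215014],
       [ 0.05192196, -0.02529982, -0.99833062]]), 't': array([8.87508552e-01, 5.81698448e+02, 1.24731856e+03])}
wrist {'fov_y': 62.29692046956245, 'cx': 254.71578897519257, 'cy': 196.77825326232318, 'D': array([0.01465735, 0.        , 0.        , 0.        , 0.        ]), 'R': array([[ 0.36287898, -0.93183447, -0.00183386],
       [-0.89664808, -0.3497109 ,  0.27152259],
       [-0.25365543, -0.09688551, -0.96243032]]), 't': array([-549.71121801,  -28.18282404,  391.73137344])}
```

```bash
python3 - <<'E'
import cv2
for n in ["scene0","top0"]:
    im=cv2.imread(f"pics/{n}.png"); cv2.imwrite(f"pics/{n}b.png",cv2.resize(im,(800,600),interpolation=cv2.INTER_CUBIC))
E
```

```text
(no output)
```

View pics/top0b.png

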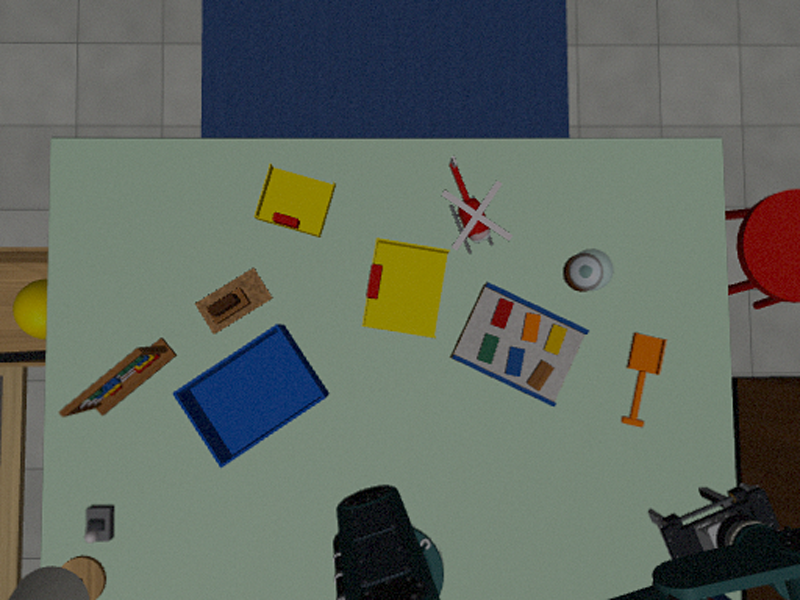

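View pics/scene0b.png

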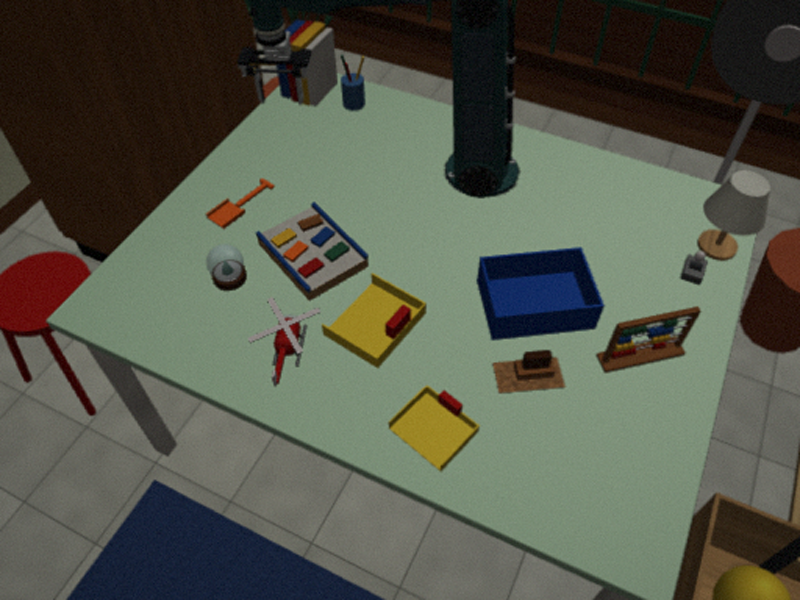

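The top view shows the larger pan at about (405,288), the board with all six tiles at (520,345), the bin at (250,395), the scraper on its mat at (232,300), and the small decoy pan at (295,200), all in 800x600 pixels. Next I'll enlarge these areas to read corners.

```bash
python3 - <<'E'
import cv2
im=cv2.imread("pics/top0.png")
def crop(im,x,y,w,h,s,name):
    c=cv2.resize(im[y:y+h,x:x+w],None,fx=s,fy=s,interpolation=cv2.INTER_CUBIC)
    c=cv2.convertScaleAbs(c,alpha=1.3)
    for i in range(0,w,20):
        cv2.putText(c,str(x+i),(i*s,10),0,.35,(0,0,0),1);cv2.line(c,(i*s,10),(i*s,16),(0,0,0),1)
    for j in range(0,h,20):
        cv2.putText(c,str(y+j),(0,j*s+4),0,.35,(0,0,0),1);cv2.line(c,(22,j*s),(28,j*s),(0,0,0),1)
    cv2.imwrite("pics/"+name,c)
crop(im,225,145,160,120,5,"c_bp.png")
crop(im,105,165,160,140,4,"c_bin.png")
im=cv2.imread("pics/scene0.png")
crop(im,160,120,160,120,5,"s_bp.png")
crop(im,295,150,100,110,5,"s_bin.png")
E
```

```text
(no output)
```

View pics/c_bp.png

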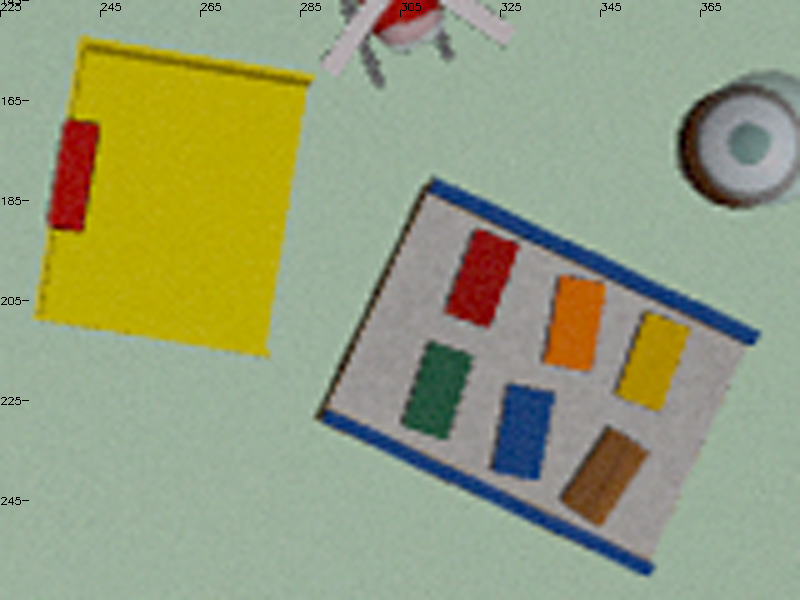

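View pics/c_bin.png

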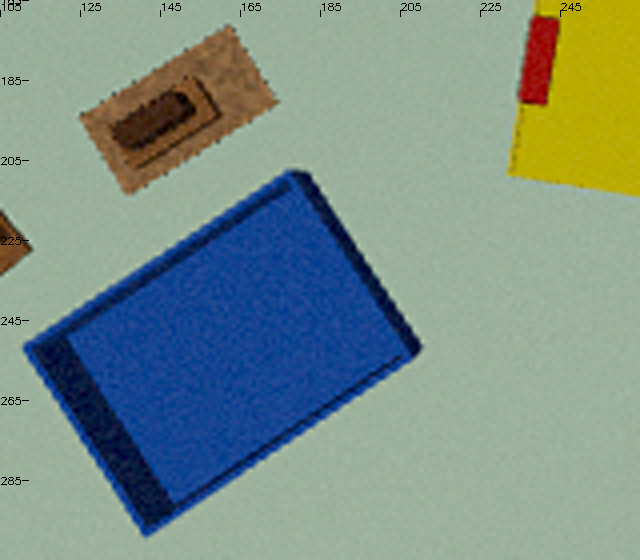

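View pics/s_bp.png

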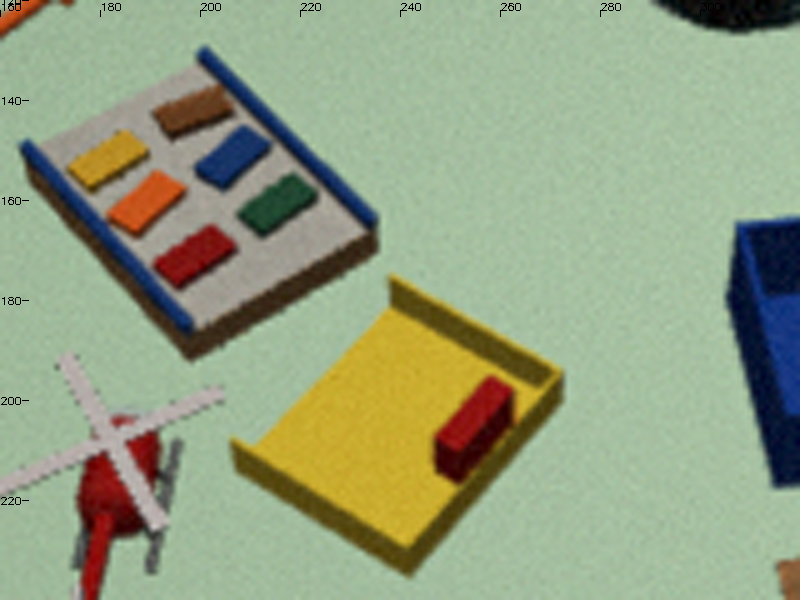

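View pics/s_bin.png

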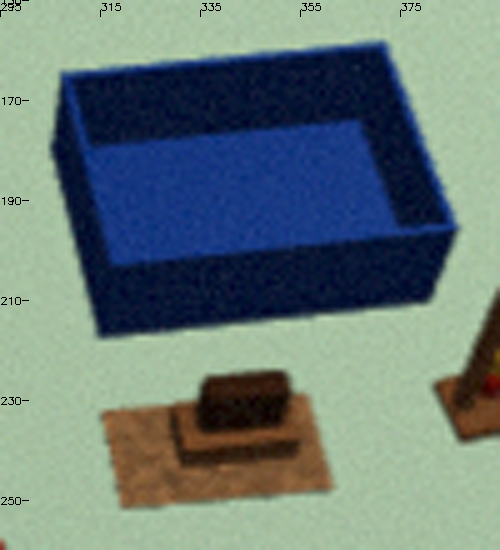

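```bash
cat > h.py <<'E'
import numpy as np, cv2
from plant import r, viewer
from scipy.optimize import least_squares
def proj(m,X):
    f=192/np.tan(np.radians(m['fov_y']/2)); K=np.array([[f,0,m['cx']],[0,f,m['cy']],[0,0,1.]])
    p,_=cv2.projectPoints(np.asarray(X,float).reshape(-1,1,3),cv2.Rodrigues(np.array(m['R']))[0],np.array(m['t'],float),K,np.array(m['D'],float)); return p[:,0]
def unproj(m,uv,z):
    f=192/np.tan(np.radians(m['fov_y']/2)); K=np.array([[f,0,m['cx']],[0,f,m['cy']],[0,0,1.]])
    n=cv2.undistortPoints(np.asarray(uv,float).reshape(-1,1,2),K,np.array(m['D'],float))[:,0]
    R=np.array(m['R']);t=np.array(m['t']);C=-R.T@t
    d=np.c_[n,np.ones(len(n))]@R
    return C+d*((z-C[2])/d[:,2])[:,None]
def pose(p,L):
    c,s=np.cos(p[2]),np.sin(p[2]);L=np.asarray(L,float)
    return np.c_[p[0]+c*L[:,0]-s*L[:,1],p[1]+s*L[:,0]+c*L[:,1],L[:,2]]
def fit(obs,p0):
    # obs: list of (model, pixels, locals)
    fun=lambda p:np.concatenate([(proj(m,pose(p,L))-np.asarray(px)).ravel() for m,px,L in obs])
    s=least_squares(fun,p0,loss='soft_l1',x_scale=[10,10,.1]); return s.x,fun(s.x).reshape(-1,2)
E
python3 - <<'E'
from h import *
T=viewer.camera_model('top');S=viewer.camera_model('scene')
tp=lambda a:np.array(a)/5+[225,145]
tb=lambda a:np.array(a)/4+[105,165]
sp=lambda a:np.array(a)/5+[160,120]
sb=lambda a:np.array(a)/5+[295,150]
def run(n,obs,yaw,):
    m,px,L=obs[0]; c=unproj(m,px,L[0][2]).mean(0)
    p,e=fit(obs,[c[0],c[1],np.radians(yaw)]); print(n,p[:2].round(1),np.degrees(p[2]).round(2),e.round(1).tolist())
run('board',[(T,tp([(431,180),(760,335),(320,413),(653,573)]),[(-120,90,46),(120,90,46),(-120,-90,46),(120,-90,46)]),
 (S,sp([(22,143),(190,330),(377,218),(204,48),(192,358)]),[(120,90,46),(-120,90,46),(-120,-90,46),(120,-90,46),(-120,90,0)])],-115)
run('pan',[(T,tp([(82,38),(313,77),(37,320),(268,355)]),[(-80,96,40),(80,96,40),(-80,-96,40),(80,-96,40)]),
 (S,sp([(390,276),(563,372),(232,439),(409,552),(409,577)]),[(80,-96,40),(-80,-96,40),(80,96,40),(-80,96,40),(-80,96,0)])],-100)
run('bin',[(T,tb([(293,170),(408,355),(25,347),(148,535)]),[(90,-125,90),(-90,-125,90),(90,125,90),(-90,125,90)]),
 (S,sb([(65,73),(385,42),(457,227),(98,337),(430,300),(53,150)]),[(-90,-125,90),(-90,125,90),(90,125,90),(90,-125,0),(90,125,0),(-90,-125,0)])],33)
run('mat',[(T,tb([(82,115),(230,27),(278,100),(130,192)]),[(40,75,3),(40,-75,3),(-40,-75,3),(-40,75,3)]),
 (S,sb([(102,412),(308,393),(333,490),(122,507)]),[(-40,-75,3),(-40,75,3),(40,75,3),(40,-75,3)])],31)
run('scr',[(T,tb([(112,128),(181,92),(197,112),(127,150)]),[(11,30,72),(11,-30,72),(-11,-30,72),(-11,30,72)]),
 (S,sb([(182,465),(298,452)]),[(20,-42,3),(20,42,3)])],28)
E
```

```text
board [ 486.7 -271.1] -115.64 [[-0.3, -0.8], [-0.9, -1.3], [-0.7, 1.6], [-1.5, 0.4], [-1.2, -0.6], [-1.5, -1.3], [-0.1, -1.4], [-0.1, -1.3], [-0.6, 0.7]]
pan [609. -28.] -99.4 [[-1.8, -0.6], [-0.9, -0.9], [-1.7, -0.4], [-0.4, 0.0], [-0.4, -1.5], [-0.2, -1.5], [-0.9, -0.7], [-0.6, -1.7], [-0.2, -0.5]]
bin [390.5 293.6] 33.38 [[-2.3, -0.7], [0.3, 0.3], [-2.3, -0.5], [-1.5, 0.6], [-1.3, -0.5], [-0.3, -0.7], [0.0, -0.2], [-0.3, -0.0], [-0.4, 0.1], [-1.0, -0.5]]
mat [588.  346.4] 31.37 [[-1.9, -0.4], [-0.9, -1.5], [-0.7, 0.1], [-1.7, 0.4], [-1.1, -0.9], [-0.8, -0.6], [-0.5, -0.6], [-1.0, -0.4]]
scr [573.5 348.2] 31.68 [[-0.1, 0.1], [-1.3, -0.7], [-1.7, 0.0], [-0.2, 0.4], [-2.7, -0.8], [-2.3, -0.3]]
```

```bash
cat >> h.py <<'E'
def plan(x,y,z,jaw=None):
    """jaw: world yaw (deg) of tool z axis (mod 180). prints shift in tool frame and turn"""
    s=r.state();R=np.array(s['orientation']);p=np.array(s['position'])
    d=R.T@(np.array([x,y,z])-p)/1000
    out=''
    if jaw is not None:
        cur=np.degrees(np.arctan2(R[1,2],R[0,2]))
        dy=(jaw-cur+90)%180-90
        # turn +theta about tool x (down) => world yaw -theta
        j6=s['joints'][5]; 
        out=f'turn {-dy:.2f} (cur jaw {cur:.1f})  j6 {j6:.1f}'
    print('shift',d.round(4),out,'dist mm',round(1000*np.linalg.norm(d)),'rows',np.ceil(1000*np.linalg.norm(d)/41.7),'t',round(s['clock'],2),'pos',p.round(1))
def snap(name,cam='wrist',big=1.5):
    m=viewer.camera_model(cam); im=viewer.get_image(cam)
    cv2.imwrite(f'pics/{name}.png',cv2.convertScaleAbs(cv2.resize(im,None,fx=big,fy=big,interpolation=cv2.INTER_CUBIC),alpha=1.3))
    np.save(f'pics/{name}.npy',m,allow_pickle=True); return m
E
python3 - <<'E'
from h import *
T=viewer.camera_model('top');S=viewer.camera_model('scene')
tp=lambda a:np.array(a)/5+[225-.4,145-.4]
tb=lambda a:np.array(a)/4+[105-.4,165-.4]
sp=lambda a:np.array(a)/5+[160-.4,120-.4]
sb=lambda a:np.array(a)/5+[295-.4,150-.4]
def run(n,obs,yaw,):
    m,px,L=obs[0]; c=unproj(m,px,L[0][2]).mean(0)
    p,e=fit(obs,[c[0],c[1],np.radians(yaw)]); print(n,p[:2].round(1),np.degrees(p[2]).round(2),abs(e).mean().round(1))
run('board',[(T,tp([(431,180),(760,335),(320,413),(653,573)]),[(-120,90,46),(120,90,46),(-120,-90,46),(120,-90,46)]),
 (S,sp([(22,143),(190,330),(377,218),(204,48),(192,358)]),[(120,90,46),(-120,90,46),(-120,-90,46),(120,-90,46),(-120,90,0)])],-115)
run('pan',[(T,tp([(82,38),(313,77),(37,320),(268,355)]),[(-80,96,40),(80,96,40),(-80,-96,40),(80,-96,40)]),
 (S,sp([(390,276),(563,372),(232,439),(409,552),(409,577)]),[(80,-96,40),(-80,-96,40),(80,96,40),(-80,96,40),(-80,96,0)])],-100)
run('bin',[(T,tb([(293,170),(408,355),(25,347),(148,535)]),[(90,-125,90),(-90,-125,90),(90,125,90),(-90,125,90)]),
 (S,sb([(65,73),(385,42),(457,227),(98,337),(430,300),(53,150)]),[(-90,-125,90),(-90,125,90),(90,125,90),(90,-125,0),(90,125,0),(-90,-125,0)])],33)
run('mat',[(T,tb([(82,115),(230,27),(278,100),(130,192)]),[(40,75,3),(40,-75,3),(-40,-75,3),(-40,75,3)]),
 (S,sb([(102,412),(308,393),(333,490),(122,507)]),[(-40,-75,3),(-40,75,3),(40,75,3),(40,-75,3)])],31)
run('scr',[(T,tb([(112,128),(181,92),(197,112),(127,150)]),[(11,30,72),(11,-30,72),(-11,-30,72),(-11,30,72)]),
 (S,sb([(182,465),(298,452)]),[(20,-42,3),(20,42,3)])],28)
plan(560,-60,330,-99.4)
plan(560,-60,330,-9.4)
E
```

```text
board [ 487.5 -271.1] -115.61 0.7
pan [609.8 -28.5] -99.53 0.5
bin [390.7 292.4] 33.33 0.6
mat [588.3 345.9] 31.44 0.5
scr [574.1 348.9] 31.7 0.7
shift [-0.1058  0.4999 -0.2905] turn 30.70 (cur jaw -68.7)  j6 -5.9 dist mm 588 rows 15.0 t 0.15 pos [ 199.7 -512.1  223.6]
shift [-0.1058  0.4999 -0.2905] turn -59.30 (cur jaw -68.7)  j6 -5.9 dist mm 588 rows 15.0 t 0.15 pos [ 199.7 -512.1  223.6]
```

move_arm:
  moves: "1 -0.106 0.25 -0.145 -30;1 -0.106 0.25 -0.145 -30;1 -0.106 0.25 -0.145 -30;1 -0.106 0.25 -0.145 -30;1 -0.106 0.25 -0.145 -50;1 -0.106 0.25 -0.145 -59.3;1 -0.106 0.25 -0.145 -59.3;1 -0.106 0.25 -0.145 -59.3"
  force: 60

```text
clock: 0.82
position: [382.5, -283.2, 332.9]
orientation: [[0.004, 0.187, 0.982], [-0.001, 0.982, -0.187], [-1.0, -0.0, 0.004]]
contact_force: [-0.1, -0.2, 0.2]
finger_gap: 94.1
```

```bash
python3 -c "
from h import *
plan(570,-50,330,-9.5)"
```

```text
shift [0.0034 0.2642 0.1406] turn -1.28 (cur jaw -10.8)  j6 -32.6 dist mm 299 rows 8.0 t 0.82 pos [ 382.5 -283.2  332.9]
```

move_arm:
  moves: "1 0.003 0.264 0.141 -1.3;1 0.003 0.264 0.141 -1.3;1 0.003 0.264 0.141 -1.3;1 0.003 0.264 0.141 -1.3;1 0.003 0.264 0.141 -1.3;1 0.003 0.264 0.141 -1.3;1 0.003 0.264 0.141 -1.3;1 0.003 0.264 0.141 -1.3"

```text
clock: 1.48
position: [572.9, -50.5, 325.4]
orientation: [[-0.002, 0.169, 0.986], [0.003, 0.986, -0.169], [-1.0, 0.003, -0.002]]
contact_force: [-1.2, -0.5, 0.2]
finger_gap: 94.0
```

```bash
python3 -c "
from h import *
snap('w1');plan(620.6,40,120,-9.5);print(r.state()['position'])"
```

```text
shift [0.2055 0.0983 0.0327] turn -0.26 (cur jaw -9.8)  j6 -1.1 dist mm 230 rows 6.0 t 1.53 pos [572.2 -51.7 325.5]
[572.2346645  -51.74858565 325.45499676]
```

View pics/w1.png

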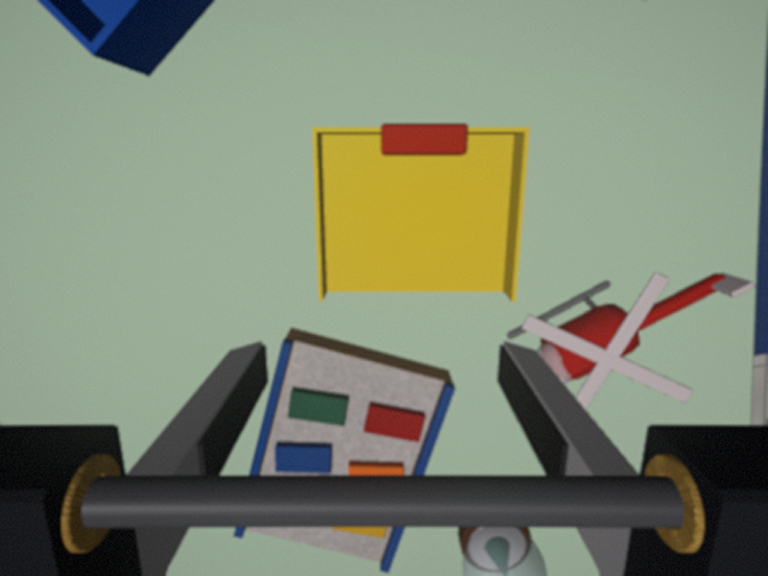

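```bash
python3 - <<'E'
from h import *
m=np.load('pics/w1.npy',allow_pickle=True).item()
w=lambda a:(np.array(a)+.5)/1.5-.5
for n,o,p0 in [('pan',[(m,w([(382,124),(467,125),(467,154),(383,154),(313,128),(528,129),(322,300),(515,300)]),[(-80,-35,84),(-80,35,84),(-56,35,84),(-56,-35,84),(-80,-96,40),(-80,96,40),(80,-96,40),(80,96,40)])],[609.8,-28.5,np.radians(-99.5)]),
 ('board',[(m,w([(289,341),(453,386),(291,329),(238,536),(385,571)]),[(-120,-90,46),(-120,90,46),(-120,-90,0),(120,-90,46),(120,90,46)])],[487.5,-271,np.radians(-115.6)])]:
    p,e=fit(o,p0);print(n,p[:2],np.degrees(p[2]),e.round(1).tolist())
E
```

```text
pan [610.61753103 -29.01103697] -99.76699052348631 [[-0.6, -0.3], [1.5, -1.0], [0.5, 0.8], [-1.3, 0.8], [-0.5, -0.4], [1.3, -1.2], [-2.2, 0.9], [0.6, 1.0]]
board [ 489.45865155 -270.90648619] -115.53082620347614 [[-4.4, 0.1], [2.2, 0.4], [0.1, -2.2], [-2.1, 0.2], [3.8, 0.7]]
```

```bash
python3 -c "
from h import *
plan(621.7,38.2,64,-9.6)"
```

```text
shift [0.2615 0.0967 0.0342] turn -0.16 (cur jaw -9.8)  j6 -1.1 dist mm 281 rows 7.0 t 1.53 pos [572.2 -51.7 325.5]
```

move_arm:
  moves: "1 0.03 0.04 0.015 0;1 0.06 0.08 0.03 0;1 0.1 0.097 0.034 0;1 0.14 0.097 0.034 0;1 0.18 0.097 0.034 0;1 0.18 0.097 0.034 0;1 0.18 0.097 0.034 0;1 0.18 0.097 0.034 0"

```text
clock: 2.2
position: [620.1, 32.8, 146.7]
orientation: [[-0.002, 0.176, 0.984], [-0.0, 0.984, -0.176], [-1.0, -0.001, -0.002]]
contact_force: [0.6, 0.1, 1.1]
finger_gap: 93.7
```

```bash
python3 -c "
from h import *
plan(621.7,38.2,64,-9.6);snap('w2')"
```

```text
shift [0.0827 0.0057 0.0008] turn -0.57 (cur jaw -10.2)  j6 8.0 dist mm 83 rows 2.0 t 2.2 pos [620.1  32.8 146.7]
```

View pics/w2.png

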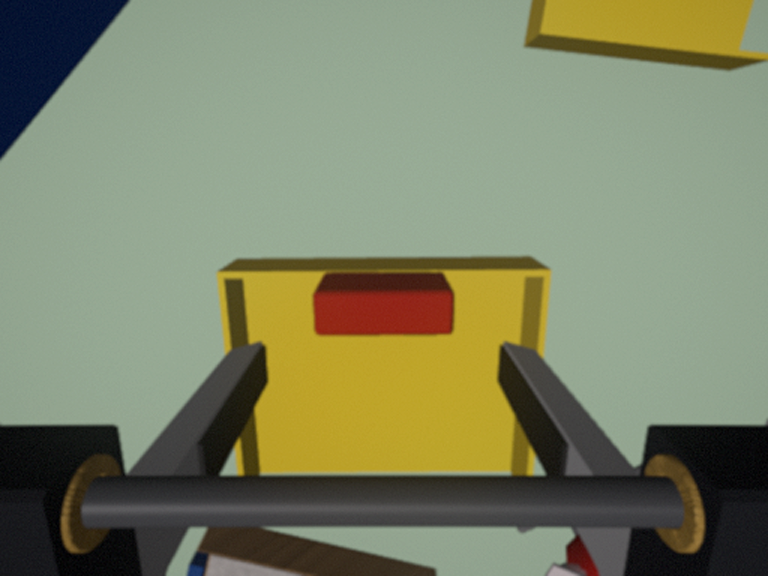

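The red block is centred between the fingers at about (384,305). I'll go down and grip it.

move_arm:
  moves: "1 0.03 0.005 0.001 -0.5;1 0.06 0.005 0.001 -0.5;1 0.082 0.005 0.001 -0.5;1 0.082 0.005 0.001 -0.5;0 0.082 0.005 0.001 -0.5;0 0.082 0.005 0.001 -0.5;0 0.082 0.005 0.001 -0.5;0 0.082 0.005 0.001 -0.5"
  force: 60

```text
clock: 2.92
position: [623.6, 38.7, 68.6]
orientation: [[0.003, 0.167, 0.986], [0.0, 0.986, -0.167], [-1.0, 0.001, 0.003]]
contact_force: [-4.0, 0.8, 2.5]
finger_gap: 70.9
```

move_arm:
  moves: "0 0 0 0 0;0 0 0 0 0;0 -0.01 0 0 0;0 -0.02 0 0 0;0 -0.02 0 0 0;0 -0.02 0 0 0"
  force: 60

```text
clock: 3.42
position: [623.8, 38.6, 86.8]
orientation: [[0.003, 0.167, 0.986], [-0.0, 0.986, -0.167], [-1.0, 0.0, 0.003]]
contact_force: [0.1, 0.5, -2.1]
finger_gap: 69.4
```

```bash
python3 -c "
from h import *
snap('w3');snap('s3','scene');s=r.state();print(s['ft_torque'],s['contact_force'],s['position'])"
```

```text
[ 0.08441987 -0.01212825  0.04363643] [-0.26263402 -0.1610814  -2.1126418 ] [622.70651042  38.63803345  85.19798918]
```

View pics/w3.png

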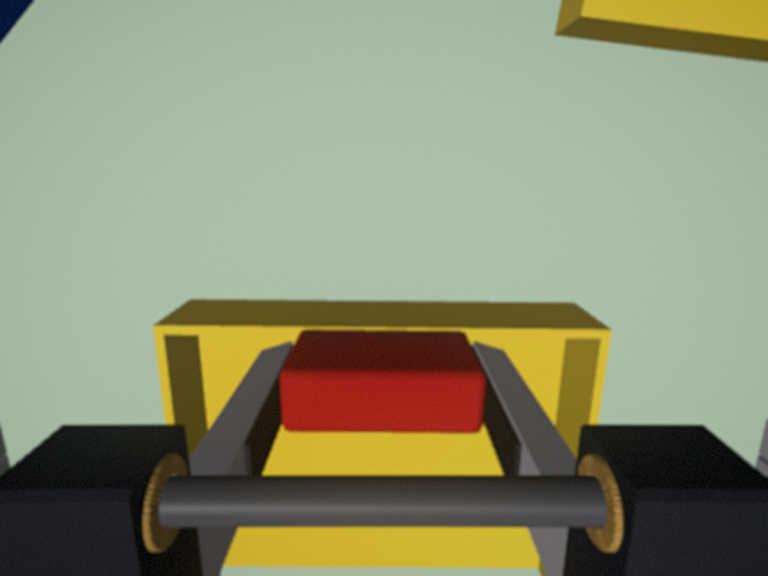

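View pics/s3.png

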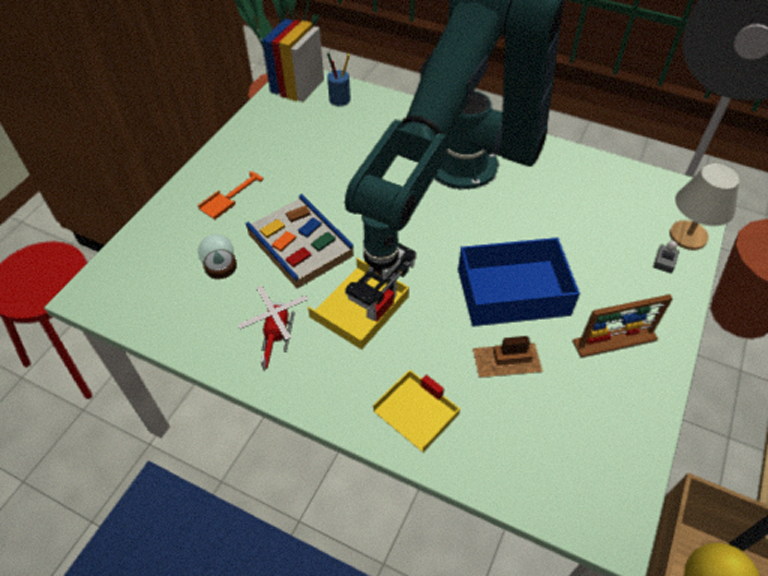

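The pan lifts level: the wrist carries 2.1 N, its full weight. Next it goes to a pre-dock position 17 mm short of the board.

```bash
python3 -c "
from h import *
plan(611.4,-14,80,-25.6)"
```

```text
shift [ 0.0052 -0.0538 -0.0024] turn 16.00 (cur jaw -9.6)  j6 8.0 dist mm 54 rows 2.0 t 3.52 pos [622.7  38.6  85.2]
```

move_arm:
  moves: "0 0.001 -0.01 0 3;0 0.002 -0.02 -0.001 6;0 0.003 -0.033 -0.001 10;0 0.005 -0.045 -0.002 13;0 0.005 -0.054 -0.002 16;0 0.005 -0.054 -0.002 16;0 0.005 -0.054 -0.002 16"

```text
clock: 4.1
position: [611.5, -14.4, 79.8]
orientation: [[-0.001, 0.432, 0.902], [0.0, 0.902, -0.432], [-1.0, -0.0, -0.001]]
contact_force: [0.6, 0.3, -1.6]
finger_gap: 69.7
```

```bash
python3 -c "
from h import *
snap('t4','top');plan(611.4,-14,68,-25.6);
im=cv2.imread('pics/t4.png'); cv2.imwrite('pics/t4c.png',cv2.resize(im[200:420,310:610],None,fx=2.6,fy=2.6,interpolation=2))"
```

```text
shift [ 0.012  -0.0002 -0.0002] turn 0.06 (cur jaw -25.5)  j6 18.9 dist mm 12 rows 1.0 t 4.15 pos [611.7 -13.9  80. ]
```

View pics/t4c.png

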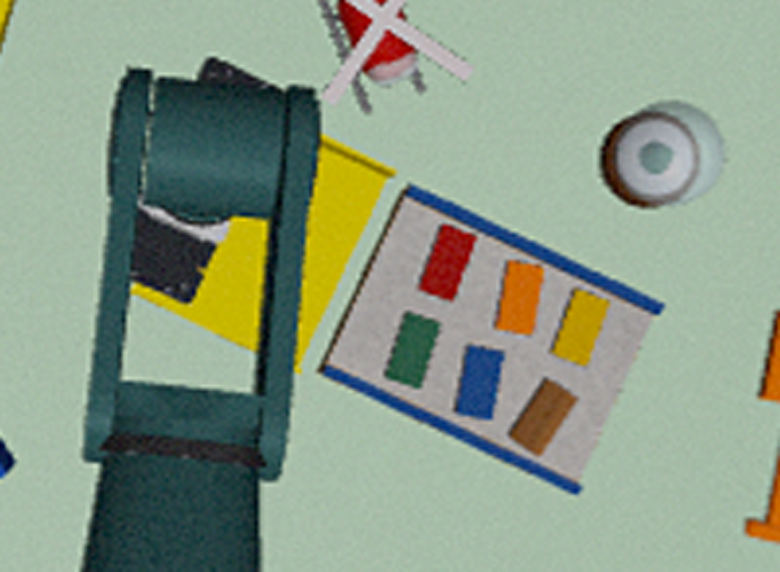

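The pan is square to the board with a gap of about 17 mm. I'll lower it and slide it in.

move_arm:
  moves: "0 0.006 0 0 0;0 0.011 0 0 0;0 0.011 -0.004 0 0;0 0.011 -0.008 0 0;0 0.011 -0.011 0 0;0 0.011 -0.014 0 0;0 0.011 -0.016 0 0;0 0.011 -0.016 0 0"

```text
clock: 4.82
position: [604.6, -29.2, 69.4]
orientation: [[-0.0, 0.433, 0.902], [-0.0, 0.902, -0.433], [-1.0, -0.0, -0.0]]
contact_force: [-0.1, -0.3, -2.0]
finger_gap: 70.1
```

```bash
python3 -c "
from h import *
s=r.state();print(s['contact_force'],s['position'],s['ft_torque'])"
```

```text
[-0.07329223 -0.30875041 -1.95285728] [604.63463954 -29.23533781  69.38579659] [ 0.04661303 -0.10084757  0.0134934 ]
```

move_arm:
  moves: "0 0 -0.001 0 0;0 0 -0.002 0 0;0 0 -0.003 0 0;0 0 -0.003 0 0"

```text
clock: 5.15
position: [604.1, -29.9, 70.0]
orientation: [[0.001, 0.431, 0.902], [0.003, 0.902, -0.431], [-1.0, 0.003, 0.0]]
contact_force: [0.7, 5.7, -1.0]
finger_gap: 69.6
```

```bash
python3 -c "
from h import *
snap('s5','scene',1);im=cv2.imread('pics/s5.png'); cv2.imwrite('pics/s5c.png',cv2.resize(im[120:250,150:310],None,fx=4.6,fy=4.6,interpolation=2))"
```

```text
(no output)
```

View pics/s5c.png

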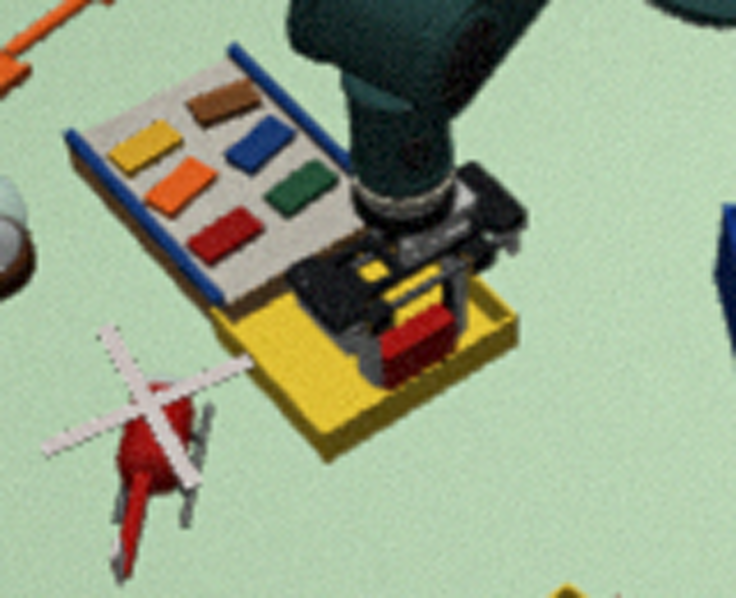

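Board contact shows as 5.7 N. I'll back off 1 mm, lower to the bench and release.

move_arm:
  moves: "0 0 0.002 0 0;0 0.002 0.002 0 0;0 0.004 0.002 0 0;0 0.005 0.002 0 0;0 0.005 0.002 0 0;0.85 0.005 0.002 0 0;0.9 0.005 0.002 0 0;1 0.005 0.002 0 0"

```text
clock: 5.87
position: [604.5, -30.3, 64.4]
orientation: [[0.0, 0.432, 0.902], [-0.001, 0.902, -0.432], [-1.0, -0.001, 0.001]]
contact_force: [0.6, 0.4, 0.1]
finger_gap: 86.4
```

move_arm:
  moves: "1 0 0 0 0;1 0 0 0 0;1 -0.03 0 0 0;1 -0.07 0 0 0;1 -0.1 0 0 0;1 -0.14 0 0 0;1 -0.18 0 0 0;1 -0.2 0 0 0"

```text
clock: 6.53
position: [605.7, -29.9, 270.5]
orientation: [[0.008, 0.432, 0.902], [-0.002, 0.902, -0.432], [-1.0, 0.002, 0.008]]
contact_force: [-0.2, 0.6, 1.0]
finger_gap: 93.7
```

```bash
python3 -c "
from h import *
print(r.state()['position'])
plan(540,250,270,0)
plan(540,250,270,32)
"
```

```text
[605.70410055 -29.89686398 270.46604265]
shift [-0.0005  0.224  -0.1802] turn -25.61 (cur jaw -25.6)  j6 17.4 dist mm 288 rows 7.0 t 6.53 pos [605.7 -29.9 270.5]
shift [-0.0005  0.224  -0.1802] turn -57.61 (cur jaw -25.6)  j6 17.4 dist mm 288 rows 7.0 t 6.53 pos [605.7 -29.9 270.5]
```

```bash
python3 -c "
from h import *
plan(606,290,270,31.7)
"
```

```text
shift [-0.      0.2886 -0.138 ] turn -57.31 (cur jaw -25.6)  j6 17.4 dist mm 320 rows 8.0 t 6.53 pos [605.7 -29.9 270.5]
```

move_arm:
  moves: "1 0 0.289 -0.138 -57.3;1 0 0.289 -0.138 -57.3;1 0 0.289 -0.138 -57.3;1 0 0.289 -0.138 -57.3;1 0 0.289 -0.138 -57.3;1 0 0.289 -0.138 -57.3;1 0 0.289 -0.138 -57.3;1 0 0.289 -0.138 -57.3"

```text
clock: 7.2
position: [604.1, 294.4, 263.6]
orientation: [[-0.001, -0.533, 0.846], [0.0, 0.846, 0.533], [-1.0, 0.001, -0.001]]
contact_force: [0.2, -0.4, -0.7]
finger_gap: 93.8
```

move_arm:
  moves: "1 0 0 0 0;1 0 0 0 0"

```text
clock: 7.37
position: [604.5, 292.1, 263.3]
orientation: [[-0.001, -0.527, 0.85], [-0.001, 0.85, 0.527], [-1.0, -0.001, -0.002]]
contact_force: [0.1, -0.4, 0.2]
finger_gap: 94.0
```

```bash
python3 -c "
from h import *
snap('w6');snap('t6','top');plan(574,349,150,31.7);
im=cv2.imread('pics/t6.png'); cv2.imwrite('pics/t6c.png',cv2.resize(im[200:420,310:610],None,fx=2.6,fy=2.6,interpolation=2))
"
```

```text
shift [0.114  0.0669 0.0047] turn -0.12 (cur jaw 31.6)  j6 -10.8 dist mm 132 rows 4.0 t 7.47 pos [605.1 289.7 264.1]
```

View pics/w6.png

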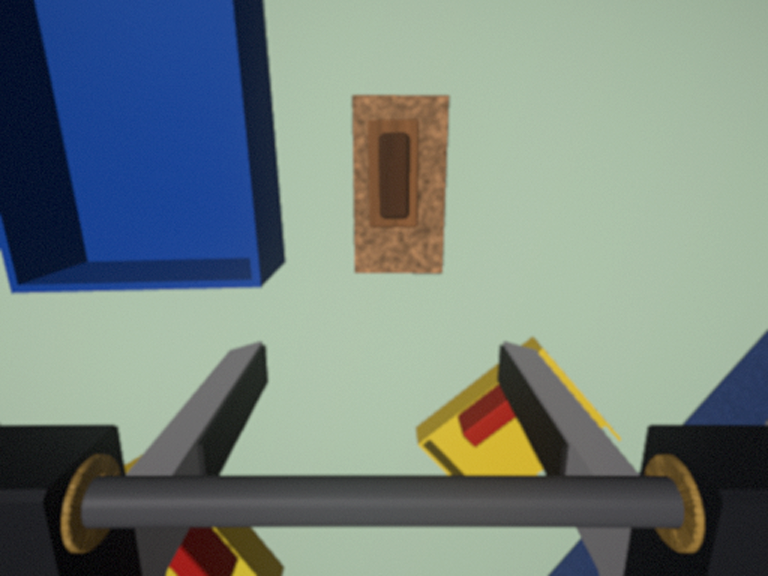

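View pics/t6c.png

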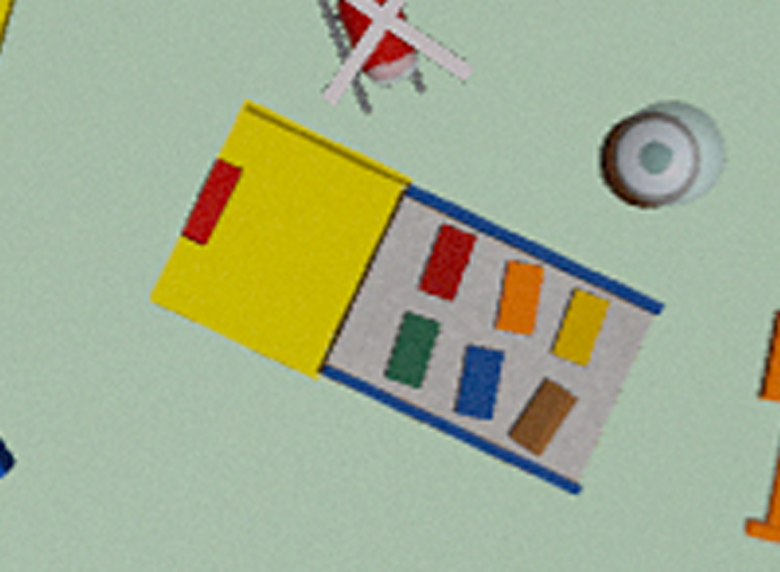

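The pan is docked flush. The wrist view shows the scraper's grip at (395,175) and the mat at (400,184). I'll compute the scraper pose from these.

```bash
python3 - <<'E'
from h import *
m=np.load('pics/w6.npy',allow_pickle=True).item()
w=lambda a:(np.array(a)+.5)/1.5-.5
for n,o,p0 in [('scr',[(m,w([(379,131),(410,131),(410,218),(379,219),(370,119),(419,119),(417,227),(369,227)]),[(-11,30,75),(11,30,75),(11,-30,75),(-11,-30,75),(-20,42,29),(20,42,29),(20,-42,29),(-20,-42,29)])],[574,349,.55]),
('mat',[(m,w([(352,96),(449,96),(442,272),(356,272)]),[(-40,75,3),(40,75,3),(40,-75,3),(-40,-75,3)])],[588,346,.55]),
('bin',[(m,w([(13,292),(260,285),(235,0)]),[(-90,-125,90),(90,-125,90),(90,100,90)])],[390,292,.58])]:
    p,e=fit(o,p0);print(n,p[:2],np.degrees(p[2]),e.round(1).tolist())
E
```

```text
scr [575.55669004 354.26642484] 31.807284308051198 [[0.0, 0.2], [0.6, 0.2], [-0.3, 0.5], [0.2, -0.1], [-1.4, -0.3], [0.3, -0.4], [0.2, -0.1], [-0.1, -0.1]]
mat [587.50123018 346.50100631] 31.82705035099499 [[-0.3, -0.7], [0.3, -0.8], [0.8, 1.2], [-0.8, 1.2]]
bin [394.87070232 292.35086137] 31.471575698420875 [[-1.8, 0.8], [0.6, 6.4], [0.3, -47.4]]
```

```bash
python3 -c "
from h import *
plan(575.4,353,130,31.8)
plan(575.4,353,56,31.8)
"
```

```text
shift [0.134  0.0695 0.008 ] turn -0.22 (cur jaw 31.6)  j6 -10.8 dist mm 151 rows 4.0 t 7.47 pos [605.1 289.7 264.1]
shift [0.208  0.0696 0.008 ] turn -0.22 (cur jaw 31.6)  j6 -10.8 dist mm 219 rows 6.0 t 7.47 pos [605.1 289.7 264.1]
```

move_arm:
  moves: "1 0.03 0.02 0.003 0;1 0.06 0.04 0.006 0;1 0.09 0.06 0.008 0;1 0.11 0.0695 0.008 0;1 0.11 0.0695 0.008 0;1 0.11 0.0695 0.008 0;1 0.11 0.0695 0.008 0"

```text
clock: 8.05
position: [576.8, 352.6, 156.7]
orientation: [[0.003, -0.523, 0.852], [0.001, 0.852, 0.523], [-1.0, -0.001, 0.003]]
contact_force: [0.6, -0.1, 0.0]
finger_gap: 94.2
```

```bash
python3 -c "
from h import *
snap('w7')
plan(575.4,353,56,31.8)
"
```

```text
shift [ 0.1015  0.0011 -0.002 ] turn -0.25 (cur jaw 31.6)  j6 -4.9 dist mm 102 rows 3.0 t 8.1 pos [577.2 352.9 157.5]
```

View pics/w7.png

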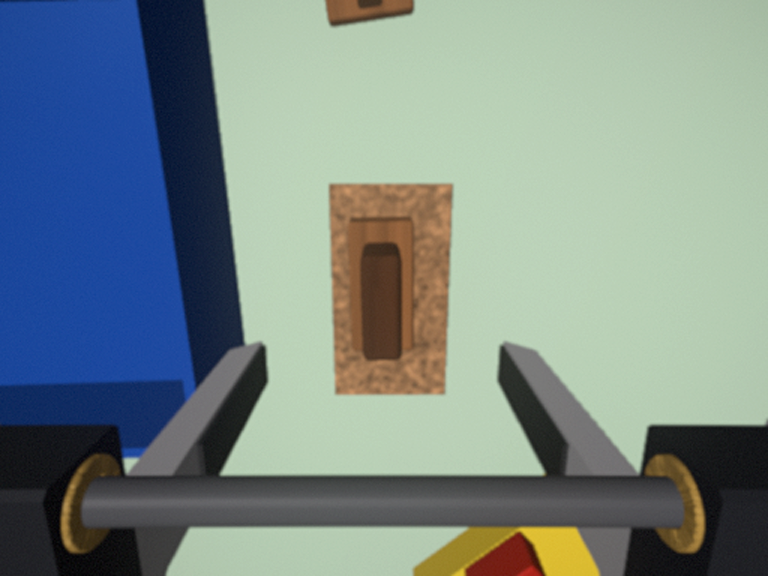

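move_arm:
  moves: "1 0.03 0.001 -0.001 0;1 0.06 0.001 -0.002 0;1 0.085 0.001 -0.002 0;1 0.101 0.001 -0.002 0;1 0.101 0.001 -0.002 0;0 0.101 0.001 -0.002 0;0 0.101 0.001 -0.002 0;0 0.101 0.001 -0.002 0"
  force: 60

```text
clock: 8.77
position: [575.0, 354.3, 56.9]
orientation: [[0.005, -0.525, 0.851], [0.002, 0.851, 0.525], [-1.0, -0.001, 0.006]]
contact_force: [-0.4, 0.7, 0.4]
finger_gap: 77.0
```

move_arm:
  moves: "0 0 0 0 0;0 0 0 0 0;0 0 0 0 0;0 0 0 0 0;0 0 0 0 0;0 0 0 0 0"
  force: 60

```text
clock: 9.27
position: [572.9, 353.8, 53.4]
orientation: [[-0.0, -0.525, 0.851], [-0.0, 0.851, 0.525], [-1.0, -0.0, -0.0]]
contact_force: [0.0, -0.0, -1.3]
finger_gap: 37.3
```

```bash
python3 -c "
from h import *
print(r.state()['joints'])
snap('w8')
plan(575.4,353,200,31.8)
"
```

```text
[ 2.68794252e+01  2.52698508e+01  7.32509422e+01 -6.10207142e-03
  8.14914214e+01 -4.81596385e+00]
shift [-0.1467 -0.0021  0.0017] turn -0.10 (cur jaw 31.7)  j6 -4.8 dist mm 147 rows 4.0 t 9.32 pos [572.9 353.8  53.3]
```

View pics/w8.png

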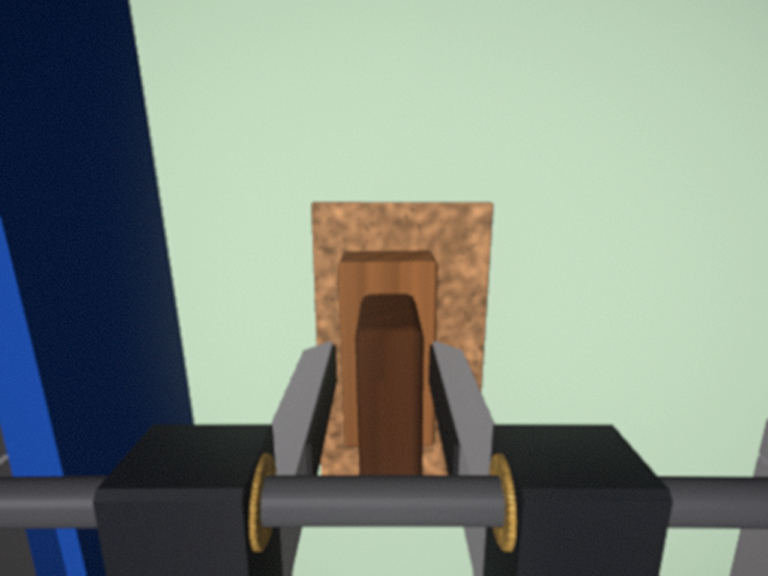

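move_arm:
  moves: "0 0 0 0 0;0 0 0 0 0;0 0 0 0 0;0 0 0 0 0;0 0 0 0 0;0 -0.001 0 0 0;0 -0.002 0 0 0;0 -0.003 0 0 0"
  force: 60

```text
clock: 9.98
position: [572.4, 353.5, 55.7]
orientation: [[-0.002, -0.525, 0.851], [-0.001, 0.851, 0.525], [-1.0, 0.0, -0.002]]
contact_force: [0.3, -0.3, -1.3]
finger_gap: 21.9
```

```bash
python3 -c "
from h import *
snap('w9')
s=r.state();print(s['position'],s['contact_force'],s['finger_gap'])
"
```

```text
[572.60404879 353.60758259  56.14927204] [ 0.34910384  0.10906663 -0.92382179] 21.712584716768774
```

View pics/w9.png

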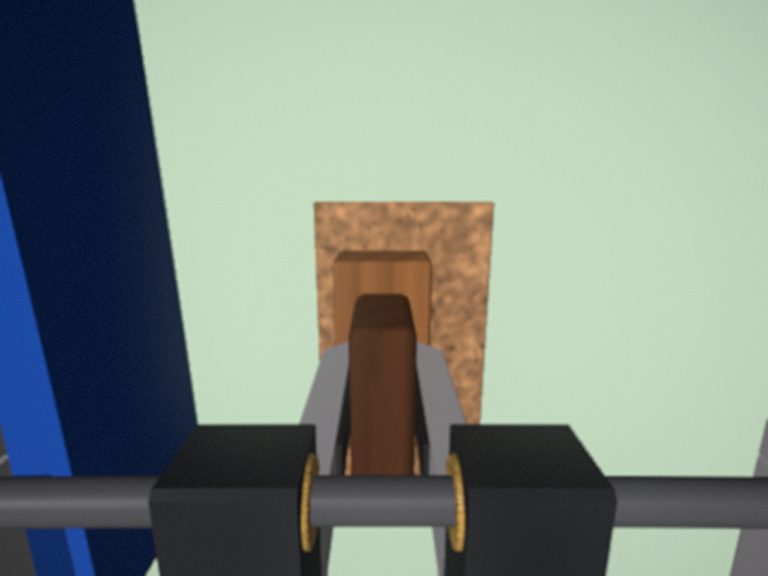

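```bash
python3 - <<'E'
from h import *
m=np.load('pics/w9.npy',allow_pickle=True).item()
w=lambda a:(np.array(a)+.5)/1.5-.5
b=5.5
p,e=fit([(m,w([(333,262),(430,262),(340,251),(426,251)]),[(-20,42,26+b),(20,42,26+b),(-20,42,b),(20,42,b)])],[573,353,.55])
print(p[:2],np.degrees(p[2]),e)
s=r.state();R=s['orientation'];print(R.T@(np.array([p[0],p[1],0])-s['position']))
plan(572,353,170,31.8)
E
```

```text
[573.01574266 351.69571294] 31.686296673625087 [[-0.97697178  0.31829331]
 [ 2.02791793  0.31945161]
 [-1.59160671 -0.30901023]
 [ 0.79226736 -0.3108761 ]]
[56.15000965 -1.84296967 -0.58767951]
shift [-0.1138 -0.0002 -0.001 ] turn -0.11 (cur jaw 31.7)  j6 -4.8 dist mm 114 rows 3.0 t 10.03 pos [572.6 353.6  56.1]
```

```bash
cat >> h.py <<'E'
B=np.array([488.3,-271.]);by=np.radians(-115.6)
xd=np.array([np.cos(by),np.sin(by)]);yd=np.array([-xd[1],xd[0]])
def b2w(x,y): return B+x*xd+y*yd
def w2b(P): d=np.asarray(P)[...,:2]-B; return np.stack([d@xd,d@yd],-1)
def bplan(x,y,z,off=-1.8):
    # scraper centre at board x,y ; jaw along board x
    P=b2w(x,y); s=r.state();ty=np.array(s['orientation'])[:,1]
    # tool y after turn: jaw yaw 64.4 -> tool y yaw 154.4
    yaw=np.radians(154.4); P=P-off*np.array([np.cos(yaw),np.sin(yaw)])
    plan(P[0],P[1],z,64.4)
    print('scraper now at board',w2b(np.array(s['position'])[:2]+off*ty[:2]).round(1))
E
python3 - <<'E'
from h import *
T=viewer.camera_model('top')
tp=lambda a:np.array(a)/5+[225-.4,145-.4]
for n,a in dict(yel=[(645,312),(690,325),(660,410),(615,393)],brn=[(608,427),(648,452),(600,525),(560,500)],red=[(472,230),(520,242),(490,327),(446,312)],grn=[(428,342),(472,352),(447,438),(402,427)],blu=[(507,383),(553,388),(540,478),(491,470)],org=[(557,276),(605,282),(592,370),(544,362)]).items():
    print(n,w2b(unproj(T,tp(a),46)).round().tolist())
print('globe',w2b(unproj(T,[[588*.64,270*.64],[568*.64,282*.64]],50)).round())
plan(573,353,170,31.8)
bplan(140,-36,170)
E
```

```text
yel [[47.0, 68.0], [78.0, 73.0], [83.0, 13.0], [51.0, 10.0]]
brn [[56.0, -12.0], [87.0, -16.0], [78.0, -74.0], [47.0, -70.0]]
red [[-80.0, 68.0], [-48.0, 75.0], [-42.0, 15.0], [-73.0, 11.0]]
grn [[-76.0, -12.0], [-46.0, -5.0], [-38.0, -64.0], [-68.0, -70.0]]
blu [[-17.0, -14.0], [12.0, -4.0], [29.0, -62.0], [-3.0, -71.0]]
org [[-16.0, 65.0], [15.0, 75.0], [31.0, 18.0], [-0.0, 9.0]]
globe [[ 69. 204.]
 [ 40. 162.]]
shift [-1.139e-01 -7.000e-04 -1.000e-04] turn -0.11 (cur jaw 31.7)  j6 -4.8 dist mm 114 rows 3.0 t 10.03 pos [572.6 353.6  56.1]
shift [-0.1132 -0.531  -0.5382] turn -32.71 (cur jaw 31.7)  j6 -4.8 dist mm 765 rows 19.0 t 10.03 pos [572.6 353.6  56.1]
scraper now at board [-598.7 -192.3]
```

move_arm:
  moves: "0 -0.04 0 0 0;0 -0.08 0 0 0;0 -0.115 0 0 0;0 -0.115 -0.15 -0.152 -8;0 -0.115 -0.15 -0.152 -16;0 -0.115 -0.15 -0.152 -16;0 -0.115 -0.15 -0.152 -16;0 -0.115 -0.15 -0.152 -16"

```text
clock: 10.7
position: [522.6, 149.8, 171.3]
orientation: [[-0.0, -0.74, 0.673], [-0.0, 0.673, 0.74], [-1.0, -0.0, -0.0]]
contact_force: [-0.3, -0.5, -1.4]
finger_gap: 21.4
```

```bash
python3 -c "
from h import *
bplan(145,-36,170)"
```

```text
shift [ 0.0015 -0.263  -0.4842] turn -16.66 (cur jaw 47.7)  j6 -37.7 dist mm 551 rows 14.0 t 10.7 pos [522.6 149.8 171.3]
scraper now at board [-393.8 -149.1]
```

move_arm:
  moves: "0 0.001 -0.155 -0.29 -16.7;0 0.001 -0.155 -0.29 -16.7;0 0.001 -0.155 -0.29 -16.7;0 0.001 -0.155 -0.29 -16.7;0 0.001 -0.155 -0.29 -16.7;0 0.001 -0.155 -0.29 -16.7;0 0.001 -0.155 -0.29 -16.7;0 0.001 -0.155 -0.29 -16.7"

```text
clock: 11.37
position: [442.5, -166.8, 170.7]
orientation: [[0.0, -0.902, 0.432], [-0.0, 0.432, 0.902], [-1.0, -0.001, 0.0]]
contact_force: [-0.1, 0.2, -2.7]
finger_gap: 21.4
```

```bash
python3 -c "
from h import *
bplan(145,-36,130)"
```

```text
shift [ 0.0407 -0.0485 -0.2192] turn -0.00 (cur jaw 64.4)  j6 -91.9 dist mm 228 rows 6.0 t 11.37 pos [ 442.5 -166.8  170.7]
scraper now at board [-74.2 -84.5]
```

move_arm:
  moves: "0 0 -0.0485 -0.219 0;0 0 -0.0485 -0.219 0;0 0 -0.0485 -0.219 0;0 0 -0.0485 -0.219 0;0 0 -0.0485 -0.219 0;0 0 -0.0485 -0.219 0;0 0.035 -0.0485 -0.219 0;0 0.04 -0.0485 -0.219 0"

```text
clock: 12.03
position: [390.5, -382.5, 125.7]
orientation: [[-0.005, -0.901, 0.434], [0.007, 0.434, 0.901], [-1.0, 0.008, 0.004]]
contact_force: [-1.2, 2.0, -2.8]
finger_gap: 21.9
```

```bash
python3 -c "
from h import *
bplan(145,-36,86)
snap('s10','scene',1);im=cv2.imread('pics/s10.png'); cv2.imwrite('pics/s10c.png',cv2.resize(im[90:240,130:330],None,fx=4,fy=4,interpolation=2))"
```

```text
shift [ 0.0397 -0.0025 -0.0023] turn -0.15 (cur jaw 64.3)  j6 -114.6 dist mm 40 rows 1.0 t 12.03 pos [ 390.5 -382.5  125.7]
scraper now at board [142.8 -38.2]
```

View pics/s10c.png

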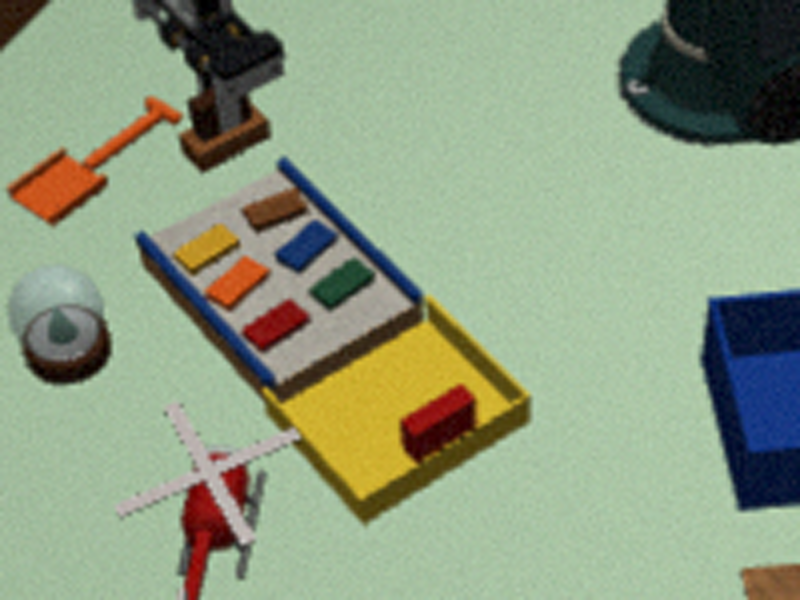

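The scraper is beyond the far end in lane −y, clear of the shovel. I'll lower it and settle.

move_arm:
  moves: "0 0.02 -0.002 0 0;0 0.036 -0.002 0 0;0 0.038 -0.002 0 0;0 0.038 -0.002 0 0;0 0.038 -0.002 0 0"

```text
clock: 12.5
position: [395.3, -384.3, 93.8]
orientation: [[0.001, -0.902, 0.431], [-0.001, 0.431, 0.902], [-1.0, -0.001, -0.001]]
contact_force: [0.0, -0.4, -1.3]
finger_gap: 21.5
```

```bash
python3 -c "
from h import *
bplan(80,-36,86)
print(r.state()['contact_force'])"
```

```text
shift [0.0078 0.0028 0.0623] turn 0.06 (cur jaw 64.5)  j6 -114.5 dist mm 63 rows 2.0 t 12.5 pos [ 395.3 -384.3   93.8]
scraper now at board [142.3 -33.2]
[ 0.01416175 -0.41394044 -1.25242503]
```

move_arm:
  moves: "0 0 0 0 0;0 0 0 0 0;0 0 0 0 0"

```text
clock: 12.75
position: [395.1, -385.0, 93.8]
orientation: [[0.001, -0.902, 0.432], [-0.002, 0.432, 0.902], [-1.0, -0.002, -0.001]]
contact_force: [-1.2, 0.2, -1.6]
finger_gap: 21.6
```

```bash
python3 -c "
from h import *
bplan(80,-36,86)
print(r.state()['contact_force'])
snap('w11')
bplan(80,-36,86)"
```

```text
shift [0.0077 0.003  0.0631] turn 0.00 (cur jaw 64.4)  j6 -114.6 dist mm 64 rows 2.0 t 12.75 pos [ 395.1 -385.    93.8]
scraper now at board [143.1 -33.1]
[-1.24380116  0.23357169 -1.6203933 ]
shift [0.0074 0.0028 0.0631] turn -0.00 (cur jaw 64.4)  j6 -114.6 dist mm 64 rows 2.0 t 12.8 pos [ 394.9 -384.9   93.5]
scraper now at board [143.1 -33.2]
```

View pics/w11.png

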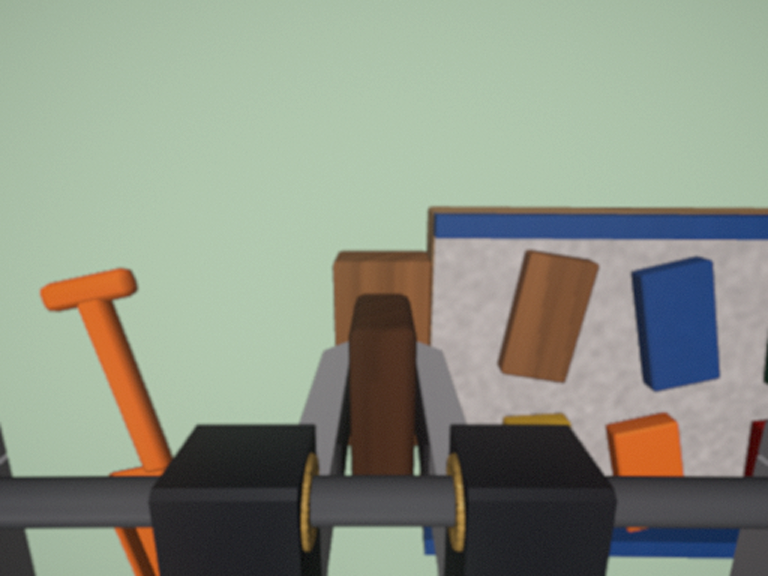

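move_arm:
  moves: "0 0.007 0.001 0 0;0 0.007 0.001 0.01 0;0 0.007 0.001 0.022 0;0 0.007 0.001 0.034 0;0 0.007 0.001 0.046 0;0 0.007 0.001 0.058 0;0 0.007 0.001 0.07 0;0 0.007 0.001 0.07 0"

```text
clock: 13.47
position: [425.1, -318.4, 85.5]
orientation: [[0.001, -0.903, 0.43], [0.001, 0.43, 0.903], [-1.0, 0.0, 0.001]]
contact_force: [-0.5, 0.8, -1.8]
finger_gap: 21.4
```

```bash
python3 -c "
from h import *
bplan(0,-35,86.5)
print(r.state()['contact_force'])"
```

```text
shift [-0.0009  0.0001  0.07  ] turn 0.16 (cur jaw 64.6)  j6 -107.6 dist mm 70 rows 2.0 t 13.47 pos [ 425.1 -318.4   85.5]
scraper now at board [ 70.  -34.7]
[-0.5482635   0.76418102 -1.76630315]
```

move_arm:
  moves: "0 -0.0005 0 0.01 0;0 -0.0005 0 0.02 0;0 -0.0005 0 0.03 0;0 -0.0005 0 0.04 0;0 -0.0005 0 0.05 0;0 -0.0005 0 0.06 0;0 -0.0005 0 0.07 0;0 -0.0005 0 0.08 0"

```text
clock: 14.13
position: [458.9, -248.1, 86.1]
orientation: [[0.0, -0.902, 0.432], [-0.0, 0.432, 0.902], [-1.0, -0.0, -0.0]]
contact_force: [-0.2, -0.7, -1.7]
finger_gap: 21.9
```

```bash
python3 -c "
from h import *
bplan(-80,-35,86.5)
print(r.state()['contact_force'])
snap('s12','scene',1);im=cv2.imread('pics/s12.png'); cv2.imwrite('pics/s12c.png',cv2.resize(im[90:240,130:330],None,fx=4,fy=4,interpolation=2))"
```

```text
shift [-0.0004  0.0004  0.072 ] turn -0.00 (cur jaw 64.4)  j6 -99.0 dist mm 72 rows 2.0 t 14.13 pos [ 458.9 -248.1   86.1]
scraper now at board [ -8.  -34.6]
[-0.23900733 -0.72175435 -1.6731219 ]
```

View pics/s12c.png

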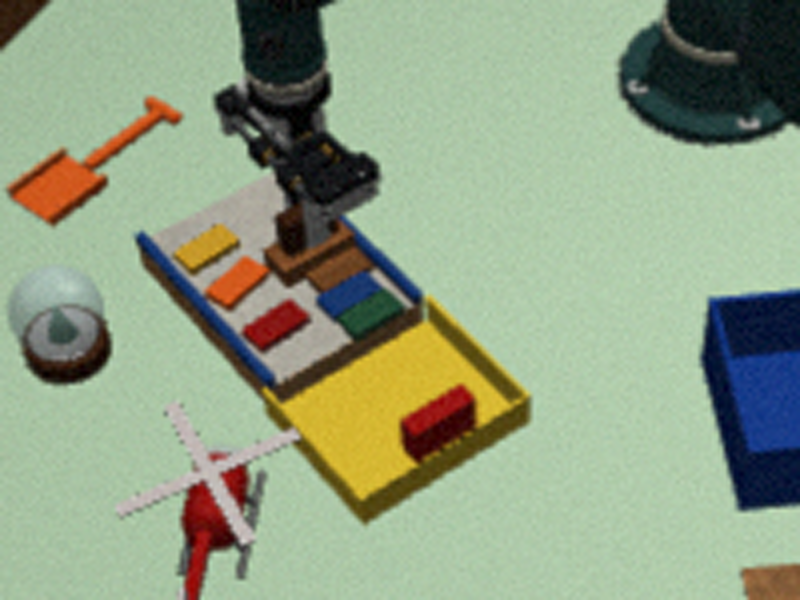

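The three tiles are moving together. I'll continue the push.

move_arm:
  moves: "0 -0.0005 0 0.01 0;0 -0.0005 0 0.02 0;0 -0.0005 0 0.03 0;0 -0.0005 0 0.04 0;0 -0.0005 0 0.05 0;0 -0.0005 0 0.06 0;0 -0.0005 0 0.07 0;0 -0.0005 0 0.08 0"

```text
clock: 14.85
position: [493.5, -175.7, 86.5]
orientation: [[-0.0, -0.902, 0.432], [-0.0, 0.432, 0.902], [-1.0, -0.0, -0.0]]
contact_force: [-0.3, -0.3, -1.2]
finger_gap: 21.7
```

```bash
python3 -c "
from h import *
bplan(-130,-35,86.5)
print(r.state()['contact_force'])
snap('s13','scene',1);im=cv2.imread('pics/s13.png'); cv2.imwrite('pics/s13c.png',cv2.resize(im[90:240,130:330],None,fx=4,fy=4,interpolation=2))"
```

```text
shift [-0.      0.0003  0.0418] turn 0.00 (cur jaw 64.4)  j6 -90.2 dist mm 42 rows 2.0 t 14.85 pos [ 493.5 -175.7   86.5]
scraper now at board [-88.2 -34.7]
[-0.25325983 -0.32080607 -1.20274194]
```

View pics/s13c.png

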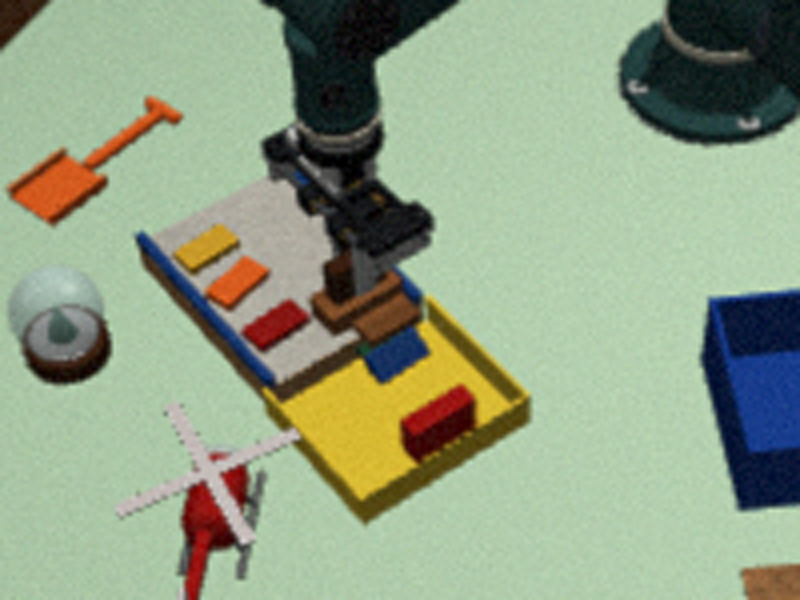

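move_arm:
  moves: "0 0 0 0.012 0;0 0 0 0.024 0;0 0 0 0.036 0;0 0 0 0.048 0;0 0 0 0.055 0;0 0 0 0.055 0;0 0 0 0.02 0;0 0 0 -0.02 0"

```text
clock: 15.57
position: [485.0, -193.6, 86.5]
orientation: [[0.001, -0.904, 0.427], [0.0, 0.427, 0.904], [-1.0, -0.0, 0.0]]
contact_force: [1.1, -0.6, -2.2]
finger_gap: 21.3
```

```bash
python3 -c "
from h import *
bplan(145,37,140)
print(r.state()['contact_force'])
snap('s14','scene',1);im=cv2.imread('pics/s14.png'); cv2.imwrite('pics/s14c.png',cv2.resize(im[90:240,130:330],None,fx=4,fy=4,interpolation=2))"
```

```text
shift [-0.0535 -0.0705 -0.2137] turn 0.31 (cur jaw 64.7)  j6 -92.7 dist mm 231 rows 6.0 t 15.57 pos [ 485.  -193.6   86.5]
scraper now at board [-68.4 -34.6]
[ 1.08765319 -0.56741089 -2.16024013]
```

View pics/s14c.png

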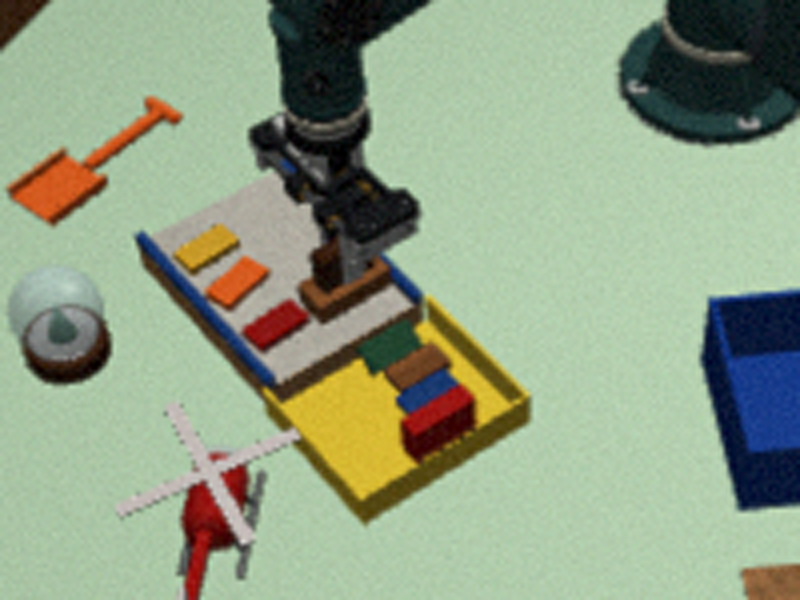

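Three tiles are in the pan. Next is lane +y.

move_arm:
  moves: "0 -0.04 0 0 0;0 -0.055 0 0 0;0 -0.055 -0.07 -0.218 0;0 -0.055 -0.07 -0.218 0;0 -0.055 -0.07 -0.218 0;0 -0.055 -0.07 -0.218 0;0 -0.055 -0.07 -0.218 0;0 -0.055 -0.07 -0.218 0"

```text
clock: 16.28
position: [451.6, -426.4, 141.1]
orientation: [[-0.001, -0.9, 0.436], [-0.002, 0.436, 0.9], [-1.0, -0.0, -0.003]]
contact_force: [-0.4, 0.5, -1.8]
finger_gap: 21.6
```

```bash
python3 -c "
from h import *
bplan(145,36,86.5)"
```

```text
shift [ 0.0546 -0.0001  0.0112] turn -0.24 (cur jaw 64.2)  j6 -112.7 dist mm 56 rows 2.0 t 16.28 pos [ 451.6 -426.4  141.1]
scraper now at board [156.1  35.8]
```

move_arm:
  moves: "0 0.02 0 0.004 -0.2;0 0.04 0 0.008 -0.2;0 0.053 0 0.011 -0.2;0 0.053 0 0.011 -0.2;0 0.053 0 0.011 -0.2;0 0.053 0 0.011 -0.2"

```text
clock: 16.78
position: [458.4, -411.6, 89.1]
orientation: [[0.0, -0.903, 0.429], [-0.001, 0.429, 0.903], [-1.0, -0.001, -0.0]]
contact_force: [0.5, -0.2, -1.3]
finger_gap: 21.9
```

```bash
python3 -c "
from h import *
snap('w15')
bplan(80,36,86.5)"
```

```text
shift [ 0.0029 -0.0005  0.0598] turn 0.22 (cur jaw 64.6)  j6 -111.8 dist mm 60 rows 2.0 t 16.83 pos [ 458.5 -411.7   89.5]
scraper now at board [139.8  35.8]
```

View pics/w15.png

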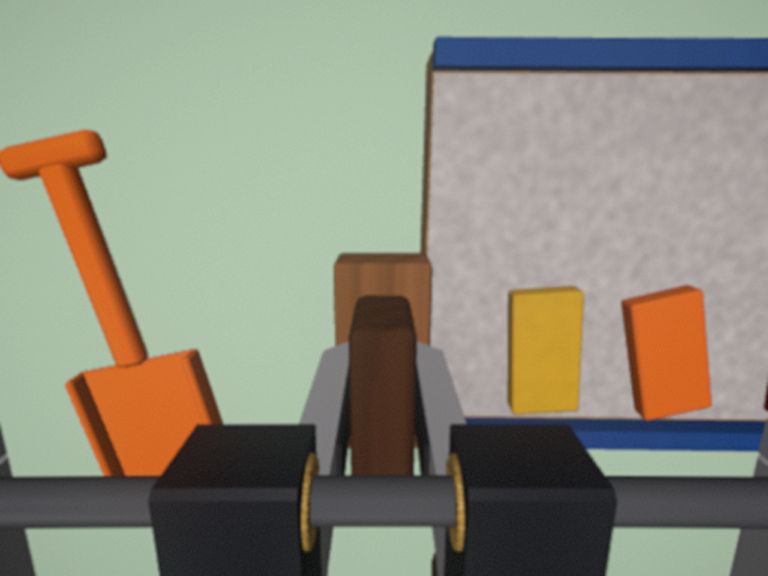

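move_arm:
  moves: "0 0.003 0.001 0.01 0;0 0.003 0.001 0.022 0;0 0.003 0.001 0.034 0;0 0.003 0.001 0.046 0;0 0.003 0.001 0.058 0;0 0.003 0.001 0.07 0;0 0.003 0.001 0.08 0;0 0.003 0.001 0.09 0"

```text
clock: 17.5
position: [496.4, -328.8, 85.7]
orientation: [[0.0, -0.904, 0.428], [-0.001, 0.428, 0.904], [-1.0, -0.0, -0.0]]
contact_force: [-0.7, -0.1, -0.3]
finger_gap: 21.8
```

```bash
python3 -c "
from h import *
bplan(-30,35,86.5)
print(r.state()['contact_force'])"
```

```text
shift [-0.0009 -0.0012  0.0786] turn 0.23 (cur jaw 64.6)  j6 -103.6 dist mm 79 rows 2.0 t 17.5 pos [ 496.4 -328.8   85.7]
scraper now at board [48.6 34.1]
[-0.73832338 -0.06194205 -0.34316805]
```

move_arm:
  moves: "0 -0.001 -0.001 0.01 0;0 -0.001 -0.001 0.02 0;0 -0.001 -0.001 0.03 0;0 -0.001 -0.001 0.04 0;0 -0.001 -0.001 0.05 0;0 -0.001 -0.001 0.06 0;0 -0.001 -0.001 0.07 0;0 -0.001 -0.001 0.08 0"

```text
clock: 18.17
position: [531.4, -257.3, 86.5]
orientation: [[0.0, -0.903, 0.429], [-0.0, 0.429, 0.903], [-1.0, -0.0, -0.0]]
contact_force: [0.2, -0.7, -1.3]
finger_gap: 21.7
```

```bash
python3 -c "
from h import *
bplan(-130,35,86.5)
print(r.state()['contact_force'])"
```

```text
shift [ 0.     -0.0006  0.099 ] turn 0.19 (cur jaw 64.6)  j6 -95.9 dist mm 99 rows 3.0 t 18.17 pos [ 531.4 -257.3   86.5]
scraper now at board [-31.   34.8]
[ 0.22533511 -0.70070297 -1.25707943]
```

move_arm:
  moves: "0 0 0 0.013 0;0 0 0 0.026 0;0 0 0 0.039 0;0 0 0 0.052 0;0 0 0 0.065 0;0 0 0 0.078 0;0 0 0 0.091 0;0 0 0 0.104 0"

```text
clock: 18.83
position: [574.9, -166.1, 89.0]
orientation: [[-0.003, -0.903, 0.429], [-0.008, 0.429, 0.903], [-1.0, -0.001, -0.008]]
contact_force: [-12.9, -7.6, 22.9]
finger_gap: 21.5
```

```bash
python3 -c "
from h import *
bplan(-145,35,86.5)
print(r.state()['contact_force'])
snap('s16','scene',1);im=cv2.imread('pics/s16.png'); cv2.imwrite('pics/s16c.png',cv2.resize(im[90:240,130:330],None,fx=4,fy=4,interpolation=2))"
```

```text
shift [ 0.0023 -0.0005  0.013 ] turn 0.20 (cur jaw 64.6)  j6 -85.8 dist mm 13 rows 1.0 t 18.83 pos [ 574.9 -166.1   89. ]
scraper now at board [-132.1   34.6]
[-12.85082182  -7.60329677  22.92782341]
```

View pics/s16c.png

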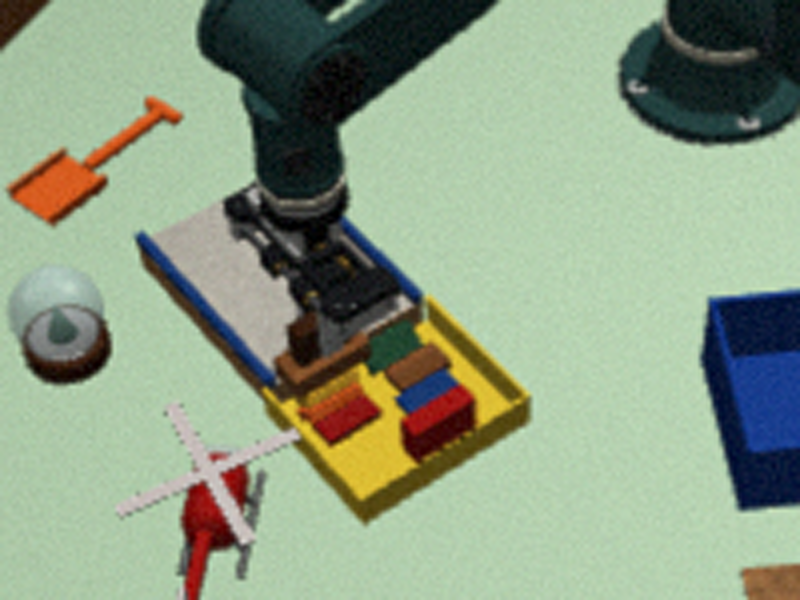

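The scraper reads 23 N upward, so a tile is leaning beneath it. I'll lift and look.

move_arm:
  moves: "0 -0.004 0 0 0;0 -0.01 0 -0.003 0;0 -0.02 0 -0.006 0;0 -0.04 0 -0.04 0;0 -0.06 0 -0.08 0;0 -0.06 0 -0.09 0;0 -0.06 0 -0.09 0"

```text
clock: 19.47
position: [536.5, -249.2, 148.8]
orientation: [[0.003, -0.901, 0.434], [-0.003, 0.434, 0.901], [-1.0, -0.004, -0.001]]
contact_force: [0.1, 0.6, -1.7]
finger_gap: 21.5
```

```bash
python3 -c "
from h import *
print(r.state()['contact_force'])
snap('s17','scene',1);im=cv2.imread('pics/s17.png'); cv2.imwrite('pics/s17c.png',cv2.resize(im[90:240,130:330],None,fx=4,fy=4,interpolation=2))
snap('t17','top',1);im=cv2.imread('pics/t17.png'); cv2.imwrite('pics/t17c.png',cv2.resize(im[130:270,210:390],None,fx=4.3,fy=4.3,interpolation=2))"
```

```text
[ 0.07858548  0.60737443 -1.69449441]
```

View pics/s17c.png

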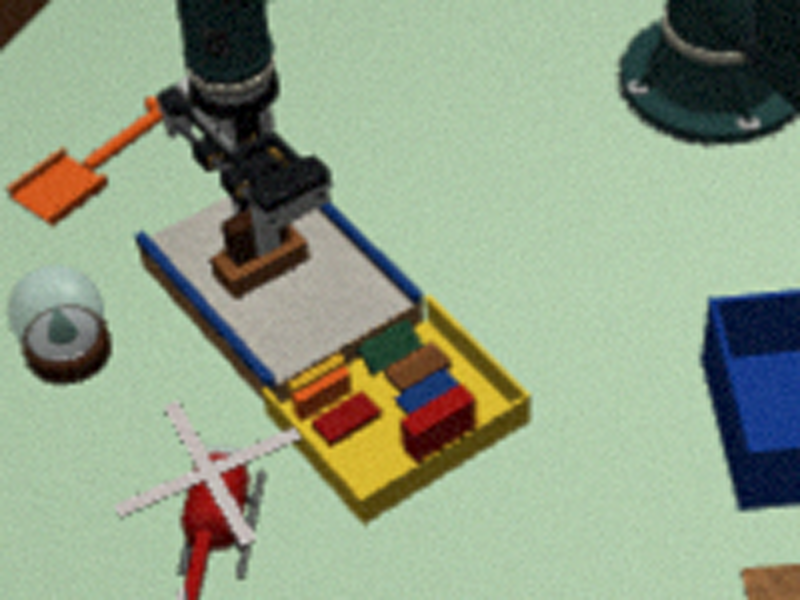

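View pics/t17c.png

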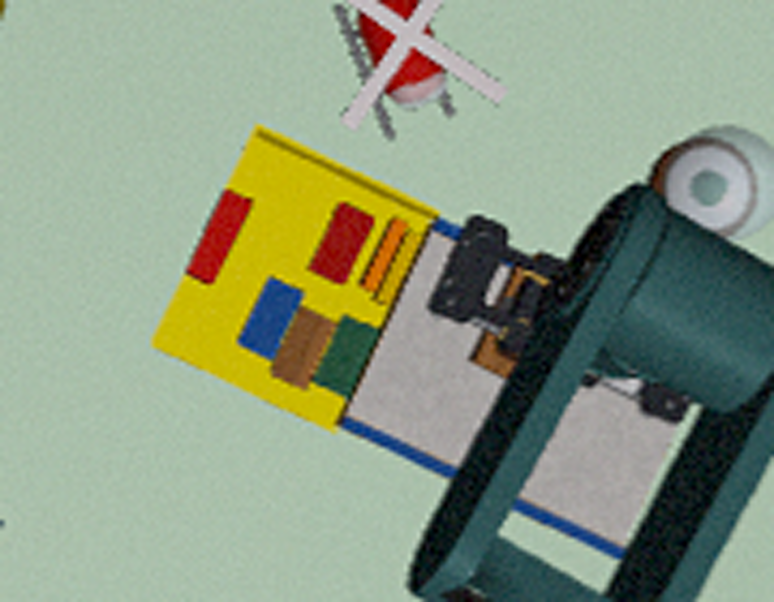

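```bash
python3 -c "
from h import *
plan(615,-185,200,64.4)"
```

```text
shift [-0.0538 -0.0446  0.0884] turn 0.09 (cur jaw 64.5)  j6 -94.6 dist mm 113 rows 3.0 t 19.57 pos [ 536.7 -245.6  146.1]
```

move_arm:
  moves: "0 -0.03 -0.02 0.03 0;0 -0.054 -0.045 0.06 0;0 -0.054 -0.045 0.088 0;0 -0.054 -0.045 0.088 0;0 -0.054 -0.045 0.088 0"

```text
clock: 19.98
position: [616.4, -182.1, 199.4]
orientation: [[-0.001, -0.905, 0.425], [0.001, 0.425, 0.905], [-1.0, 0.002, 0.0]]
contact_force: [-0.6, 0.1, -1.4]
finger_gap: 22.0
```

```bash
python3 -c "
from h import *
snap('w18')"
```

```text
(no output)
```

View pics/w18.png

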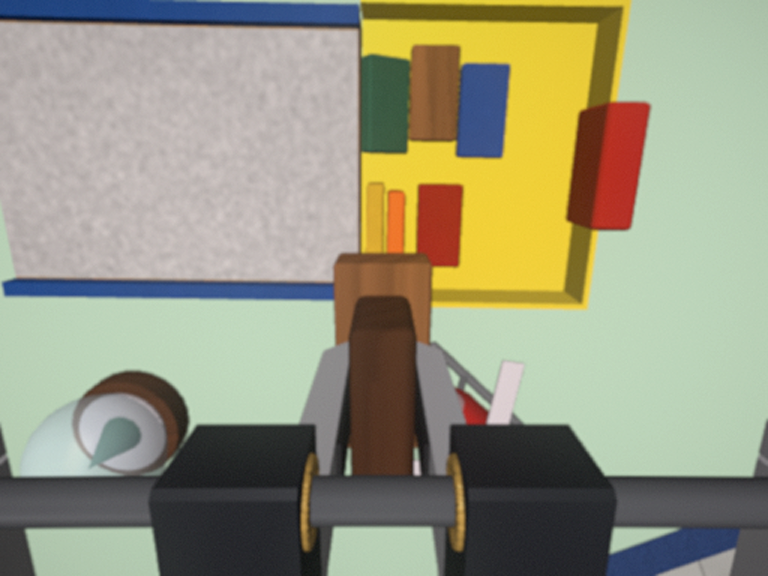

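Yellow (375,215) and orange (395,220) stand on edge at the board side of the pan. Yellow could topple out while the pan is carried. I'll set the scraper foot down on the board top and push their upper edges inward.

```bash
python3 -c "
from h import *
bplan(-80,36,100)"
```

```text
shift [ 0.0989  0.0426 -0.0537] turn 0.36 (cur jaw 64.8)  j6 -86.4 dist mm 120 rows 3.0 t 20.03 pos [ 615.4 -183.3  198.8]
scraper now at board [-134.    78.5]
```

move_arm:
  moves: "0 0 0.03 -0.03 0.3;0 0.02 0.043 -0.054 0.3;0 0.05 0.043 -0.054 0.3;0 0.08 0.043 -0.054 0.3;0 0.099 0.043 -0.054 0.3;0 0.099 0.043 -0.054 0.3;0 0.099 0.043 -0.054 0.3"

```text
clock: 20.62
position: [551.4, -215.3, 99.3]
orientation: [[-0.005, -0.901, 0.435], [0.002, 0.435, 0.901], [-1.0, 0.005, -0.0]]
contact_force: [-0.9, 0.2, -1.9]
finger_gap: 21.8
```

```bash
python3 -c "
from h import *
bplan(-80,36,86);print(r.state()['contact_force'])"
```

```text
shift [ 0.0133 -0.0014  0.0025] turn -0.16 (cur jaw 64.2)  j6 -91.1 dist mm 14 rows 1.0 t 20.62 pos [ 551.4 -215.3   99.3]
scraper now at board [-77.5  34.7]
[-0.87223847  0.20830664 -1.87336875]
```

move_arm:
  moves: "0 0.007 0 0 0;0 0.013 0 0 0;0 0.0135 0 0 0;0 0.014 0 0 0;0 0.014 0 0 0"

```text
clock: 21.03
position: [554.8, -216.5, 95.1]
orientation: [[0.006, -0.901, 0.434], [-0.004, 0.434, 0.901], [-1.0, -0.007, -0.001]]
contact_force: [-9.6, 3.9, 17.6]
finger_gap: 21.7
```

move_arm:
  moves: "0 0.001 0 0 0;0 0.001 0 0 0"

```text
clock: 21.2
position: [554.8, -216.5, 95.1]
orientation: [[0.006, -0.901, 0.434], [-0.004, 0.434, 0.901], [-1.0, -0.007, -0.001]]
contact_force: [-11.9, 3.8, 20.1]
finger_gap: 21.6
```

move_arm:
  moves: "0 0.001 0 0 0;0 0.001 0 0 0"

```text
clock: 21.37
position: [554.8, -216.5, 95.0]
orientation: [[0.007, -0.901, 0.434], [-0.004, 0.433, 0.901], [-1.0, -0.008, -0.001]]
contact_force: [-11.4, 5.2, 23.2]
finger_gap: 21.7
```

move_arm:
  moves: "0 -0.006 0 0 0;0 -0.012 0 0 0;0 -0.012 0 0 0;0 -0.012 0 0 0"

```text
clock: 21.7
position: [553.9, -215.8, 98.0]
orientation: [[0.001, -0.901, 0.434], [-0.001, 0.434, 0.901], [-1.0, -0.001, -0.0]]
contact_force: [0.1, -0.4, -2.7]
finger_gap: 22.0
```

```bash
python3 -c "
from h import *
snap('w19');snap('s19','scene',1);im=cv2.imread('pics/s19.png'); cv2.imwrite('pics/s19c.png',cv2.resize(im[110:230,150:290],None,fx=5,fy=5,interpolation=2))
bplan(-80,36,86)"
```

```text
shift [0.0106 0.0003 0.0019] turn -0.10 (cur jaw 64.3)  j6 -91.0 dist mm 11 rows 1.0 t 21.8 pos [ 553.2 -215.5   96.6]
scraper now at board [-78.1  36.3]
```

View pics/w19.png

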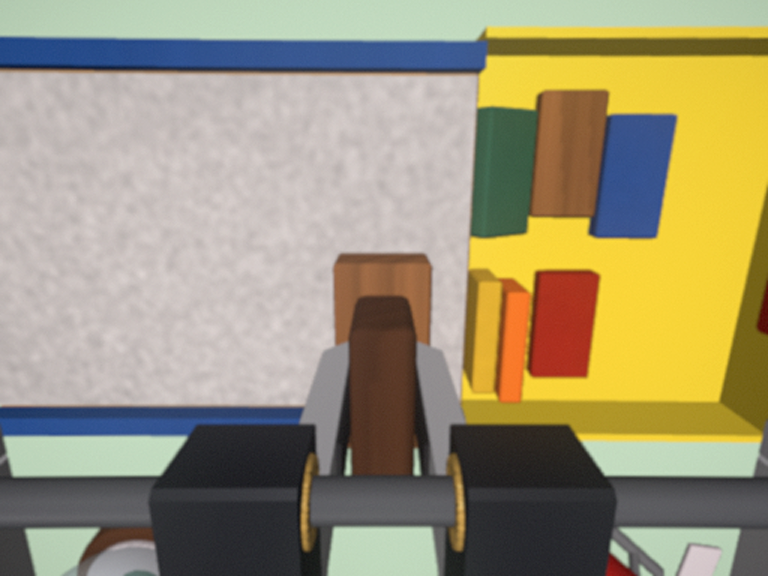

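View pics/s19c.png

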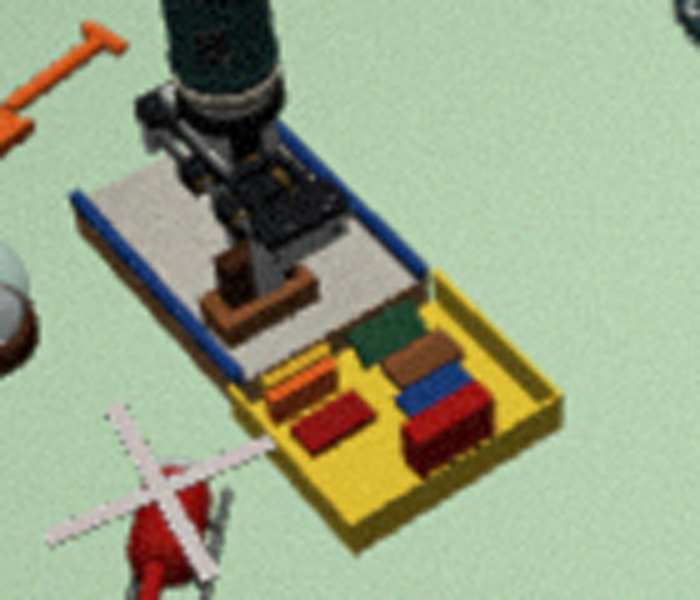

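The foot's end was resting on the +y rail. I'll shift it 9 mm inward, then lower.

move_arm:
  moves: "0 -0.005 0.004 0 0;0 -0.005 0.009 0 0;0 0.002 0.009 0 0;0 0.008 0.009 0 0;0 0.01 0.009 0 0;0 0.01 0.009 0 0;0 0.01 0.009 0 0"

```text
clock: 22.38
position: [545.0, -211.6, 86.8]
orientation: [[-0.001, -0.901, 0.434], [0.0, 0.434, 0.901], [-1.0, 0.001, -0.0]]
contact_force: [-0.2, -0.9, -2.2]
finger_gap: 21.8
```

```bash
python3 -c "
from h import *
bplan(-80,27,84.5)"
```

```text
shift [0.0023 0.0003 0.0019] turn -0.11 (cur jaw 64.3)  j6 -91.1 dist mm 3 rows 1.0 t 22.38 pos [ 545.  -211.6   86.8]
scraper now at board [-78.1  27.3]
```

move_arm:
  moves: "0 0.001 0 0 0;0 0.002 0 0 0;0 0.002 0 0 0"

```text
clock: 22.63
position: [545.4, -211.8, 85.5]
orientation: [[0.0, -0.901, 0.434], [-0.0, 0.434, 0.901], [-1.0, -0.0, -0.0]]
contact_force: [-0.1, -0.6, -1.4]
finger_gap: 21.4
```

move_arm:
  moves: "0 0.0005 0 0 0;0 0.001 0 0 0;0 0.001 0 0 0"

```text
clock: 22.88
position: [545.5, -211.8, 85.0]
orientation: [[0.001, -0.901, 0.434], [-0.0, 0.434, 0.901], [-1.0, -0.001, -0.0]]
contact_force: [-0.3, 0.2, -0.2]
finger_gap: 21.7
```

move_arm:
  moves: "0 0 0 0.008 0;0 0 0 0.016 0;0 0 0 0.024 0;0 0 0 0.032 0;0 0 0 0.04 0;0 0 0 0.048 0;0 0 0 0.056 0;0 0 0 0.06 0"

```text
clock: 23.55
position: [571.9, -156.6, 84.8]
orientation: [[0.001, -0.901, 0.433], [-0.0, 0.433, 0.901], [-1.0, -0.001, -0.0]]
contact_force: [-1.9, -3.1, 1.6]
finger_gap: 21.5
```

```bash
python3 -c "
from h import *
snap('w20');snap('s20','scene',1);im=cv2.imread('pics/s20.png'); cv2.imwrite('pics/s20c.png',cv2.resize(im[110:230,150:290],None,fx=5,fy=5,interpolation=2))
bplan(-145,27,84.5)"
```

```text
shift [0.     0.0008 0.0054] turn -0.05 (cur jaw 64.4)  j6 -85.2 dist mm 5 rows 1.0 t 23.65 pos [ 572.1 -156.4   84.5]
scraper now at board [-139.6   27.8]
```

View pics/s20c.png

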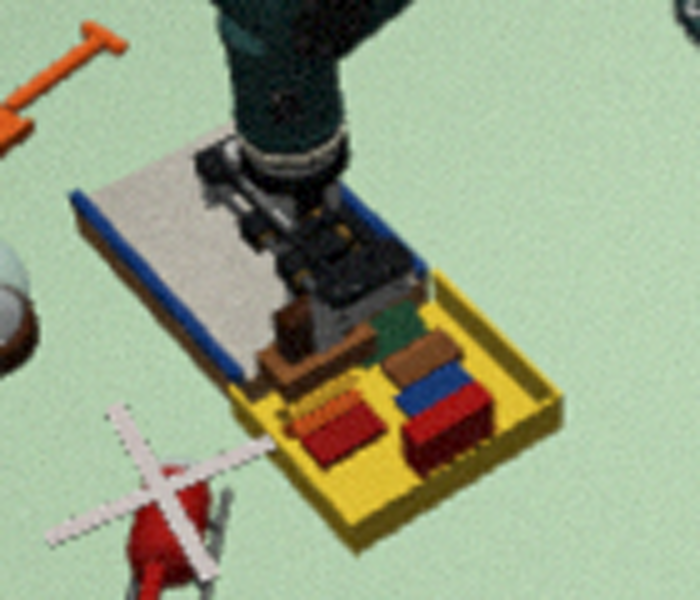

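View pics/w20.png

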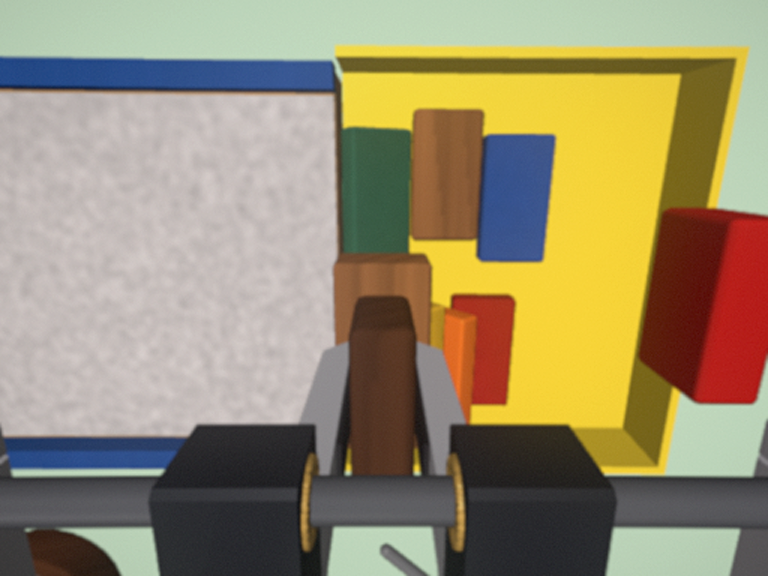

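Both tiles now lean inward. I'll push further, and lower, inside the pan.

move_arm:
  moves: "0 0 0 0.008 0;0 0 0 0.016 0;0 0.005 0 0.02 0;0 0.009 0 0.025 0;0 0.012 0 0.032 0;0 0.012 0 0.04 0;0 0.012 0 0.046 0;0 0.012 0 0.046 0"

```text
clock: 24.32
position: [593.1, -125.0, 84.0]
orientation: [[0.008, -0.9, 0.436], [-0.02, 0.436, 0.9], [-1.0, -0.016, -0.015]]
contact_force: [-15.7, -17.6, 35.1]
finger_gap: 21.8
```

```bash
python3 -c "
from h import *
snap('w21');snap('s21','scene',1);im=cv2.imread('pics/s21.png'); cv2.imwrite('pics/s21c.png',cv2.resize(im[110:230,150:290],None,fx=5,fy=5,interpolation=2))
bplan(-145,27,84.5)"
```

```text
shift [-0.0002  0.0061 -0.0319] turn -0.27 (cur jaw 64.1)  j6 -80.8 dist mm 32 rows 1.0 t 24.42 pos [ 593.1 -125.1   83.9]
scraper now at board [-176.8   33.2]
```

View pics/s21c.png

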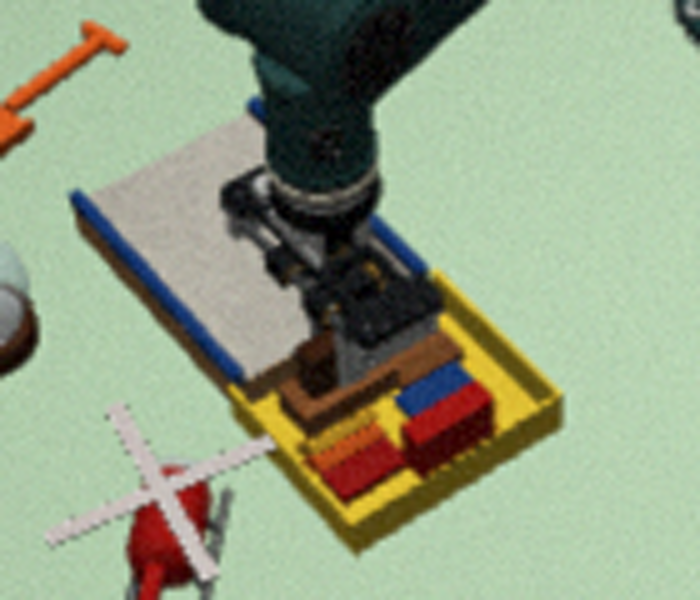

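View pics/w21.png

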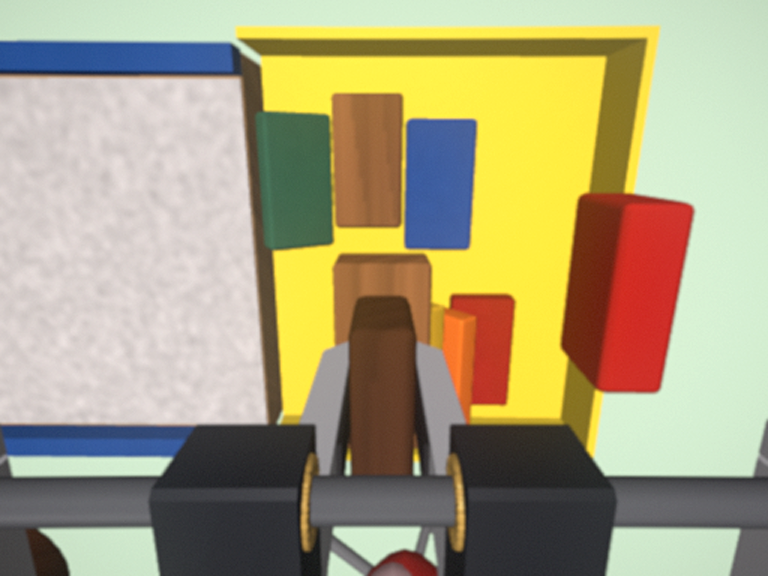

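The stack is now well inside the pan. I'll back off, because a leaning tile is pressing up with 35 N.

move_arm:
  moves: "0 -0.006 0 -0.002 0;0 -0.014 0 -0.004 0;0 -0.03 0 -0.004 0;0 -0.06 0 -0.004 0;0 -0.1 0 -0.004 0;0 -0.12 0 -0.004 0;0 -0.12 0 -0.004 0"

```text
clock: 25.0
position: [592.2, -118.9, 197.6]
orientation: [[0.009, -0.902, 0.432], [-0.0, 0.432, 0.902], [-1.0, -0.009, 0.004]]
contact_force: [0.2, 0.6, -1.4]
finger_gap: 21.8
```

```bash
python3 -c "
from h import *
print(r.state()['contact_force'])
snap('w22');snap('s22','scene',1);im=cv2.imread('pics/s22.png'); cv2.imwrite('pics/s22c.png',cv2.resize(im[110:230,150:290],None,fx=5,fy=5,interpolation=2))"
```

```text
[ 0.2213902   0.57339419 -1.41905996]
```

View pics/s22c.png

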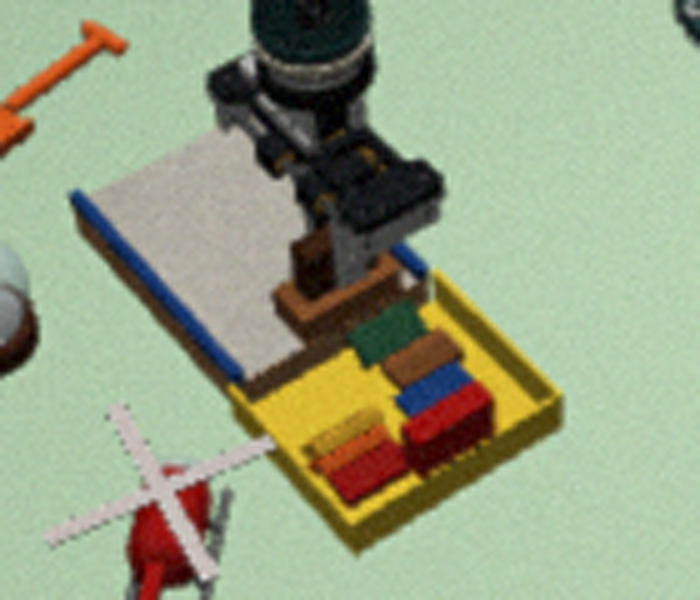

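View pics/w22.png

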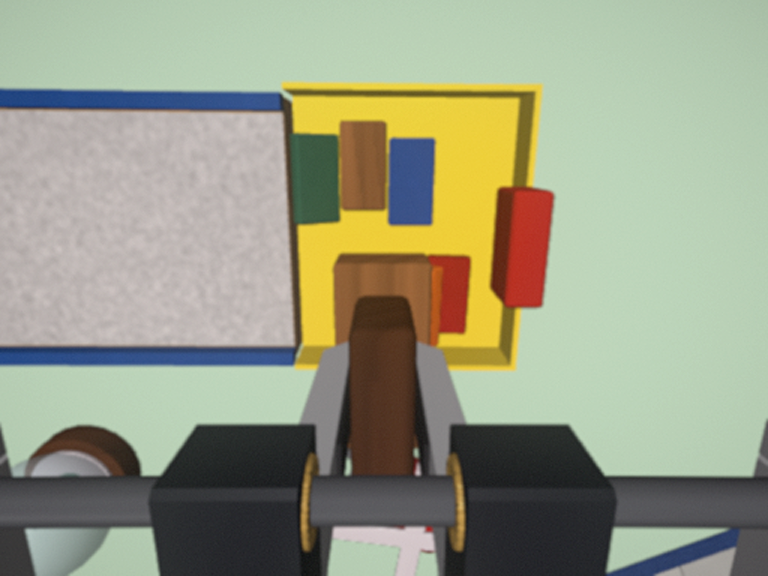

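All six tiles are in the pan: green, brown and blue flat, red flat, orange and yellow shingled, and the board is empty. Now the scraper goes back to its mat.

```bash
python3 -c "
from h import *
plan(586.8,347.8,180,31.7)"
```

```text
shift [0.0119 0.2043 0.4193] turn 32.66 (cur jaw 64.4)  j6 -81.2 dist mm 467 rows 12.0 t 25.1 pos [ 589.5 -118.6  191.1]
```

move_arm:
  moves: "0 0 0.136 0.28 22;0 0 0.136 0.28 22;0 0 0.136 0.28 22;0 0 0.136 0.28 22;0 0 0.136 0.28 22;0 0 0.136 0.28 22;0 0 0.136 0.28 22;0 0 0.136 0.28 22"

```text
clock: 25.77
position: [585.7, 195.8, 187.4]
orientation: [[-0.008, -0.675, 0.737], [0.001, 0.737, 0.675], [-1.0, 0.006, -0.006]]
contact_force: [0.8, -0.0, -1.7]
finger_gap: 21.5
```

```bash
python3 -c "
from h import *
plan(586.8,347.8,160,31.7)"
```

```text
shift [0.0275 0.1111 0.1036] turn 10.79 (cur jaw 42.5)  j6 -29.3 dist mm 154 rows 4.0 t 25.77 pos [585.7 195.8 187.4]
```

move_arm:
  moves: "0 0 0.03 0.03 4;0 0 0.06 0.055 7;0 0.01 0.09 0.08 10.8;0 0.02 0.11 0.103 10.8;0 0.028 0.111 0.104 10.8;0 0.028 0.111 0.104 10.8;0 0.028 0.111 0.104 10.8;0 0.028 0.111 0.104 10.8"

```text
clock: 26.43
position: [590.3, 342.2, 162.9]
orientation: [[-0.003, -0.521, 0.853], [-0.002, 0.853, 0.521], [-1.0, -0.0, -0.003]]
contact_force: [-0.1, 0.8, -1.6]
finger_gap: 21.7
```

```bash
python3 -c "
from h import *
plan(586.8,347.8,58,31.7);snap('w23')"
```

```text
shift [0.1049 0.0067 0.0003] turn -0.27 (cur jaw 31.4)  j6 -6.1 dist mm 105 rows 3.0 t 26.43 pos [590.3 342.2 162.9]
```

View pics/w23.png

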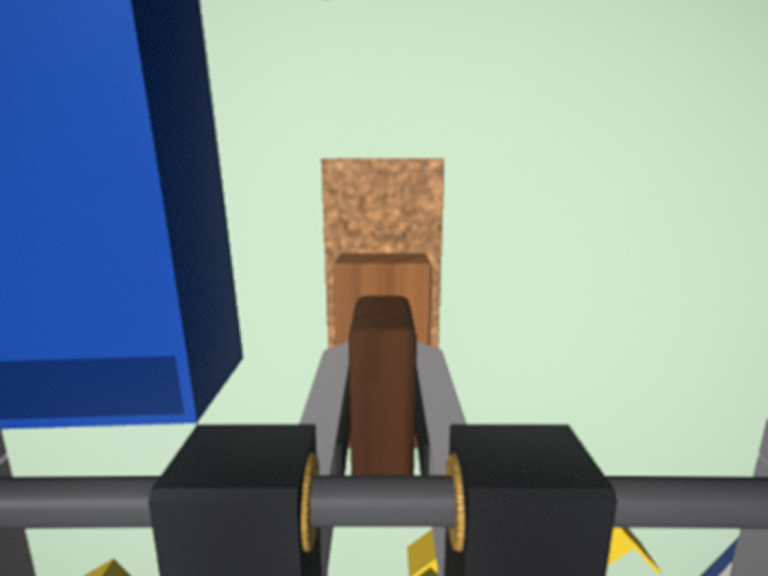

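move_arm:
  moves: "0 0.03 0.006 0 0;0 0.06 0.006 0 0;0 0.085 0.006 0 0;0 0.1 0.006 0 0;0 0.103 0.006 0 0;0 0.103 0.006 0 0;0 0.103 0.006 0 0"

```text
clock: 27.07
position: [588.8, 348.3, 63.4]
orientation: [[0.003, -0.521, 0.853], [0.001, 0.853, 0.521], [-1.0, -0.0, 0.003]]
contact_force: [0.7, -0.8, -1.2]
finger_gap: 21.7
```

move_arm:
  moves: "0 0.001 0 0 0;0 0.002 0 0 0;0 0.002 0 0 0"

```text
clock: 27.32
position: [588.3, 348.9, 61.0]
orientation: [[0.002, -0.522, 0.853], [0.001, 0.853, 0.522], [-1.0, -0.0, 0.002]]
contact_force: [-0.2, 0.2, -1.0]
finger_gap: 21.3
```

move_arm:
  moves: "0 0.0005 0 0 0;0 0.001 0 0 0;0 0.001 0 0 0"

```text
clock: 27.57
position: [587.5, 348.7, 58.5]
orientation: [[0.0, -0.523, 0.853], [-0.0, 0.853, 0.523], [-1.0, -0.0, 0.0]]
contact_force: [-0.4, 0.1, -2.1]
finger_gap: 21.7
```

move_arm:
  moves: "0 0.001 0 0 0;0 0.002 0 0 0;0 0.003 0 0 0;0 0.003 0 0 0;0 0.003 0 0 0"

```text
clock: 27.98
position: [587.4, 348.6, 55.2]
orientation: [[-0.0, -0.522, 0.853], [-0.0, 0.853, 0.522], [-1.0, -0.0, -0.001]]
contact_force: [0.2, -1.1, -2.3]
finger_gap: 22.0
```

move_arm:
  moves: "0 0.0005 0 0 0;0 0.001 0 0 0;0 0.001 0 0 0"

```text
clock: 28.23
position: [587.5, 348.6, 54.3]
orientation: [[-0.0, -0.522, 0.853], [-0.0, 0.853, 0.522], [-1.0, -0.0, -0.0]]
contact_force: [-0.0, -0.7, -2.0]
finger_gap: 21.7
```

move_arm:
  moves: "0 0.0005 0 0 0;0 0.001 0 0 0;0 0.001 0 0 0"

```text
clock: 28.48
position: [587.7, 348.7, 54.0]
orientation: [[0.0, -0.522, 0.853], [0.0, 0.853, 0.522], [-1.0, -0.0, 0.0]]
contact_force: [-0.9, -0.4, 0.9]
finger_gap: 21.8
```

move_arm:
  moves: "0 0.0005 0 0 0;0 0.001 0 0 0;0 0.001 0 0 0"

```text
clock: 28.73
position: [587.7, 348.7, 53.9]
orientation: [[0.001, -0.522, 0.853], [0.0, 0.853, 0.522], [-1.0, -0.0, 0.001]]
contact_force: [-2.3, -2.1, 5.0]
finger_gap: 21.8
```

The scraper has touched down on the mat. I'll release and rise.

move_arm:
  moves: "0.3 -0.001 0 0 0;0.6 -0.001 0 0 0;0.7 -0.001 0 0 0;0.7 -0.001 0 0 0;0.7 -0.001 0 0 0;0.7 -0.001 0 0 0;0.7 -0.001 0 0 0;0.7 -0.001 0 0 0"

```text
clock: 29.4
position: [587.5, 348.7, 53.3]
orientation: [[-0.0, -0.522, 0.853], [-0.0, 0.853, 0.522], [-1.0, -0.0, -0.0]]
contact_force: [0.2, 0.1, -0.0]
finger_gap: 65.5
```

move_arm:
  moves: "1 -0.02 0 0 0;1 -0.05 0 0 0;1 -0.08 0 0 0;1 -0.12 0 0 0;1 -0.16 0 0 0;1 -0.19 0 0 0;1 -0.19 0 0 0"

```text
clock: 29.98
position: [590.0, 349.9, 253.9]
orientation: [[0.015, -0.522, 0.853], [0.007, 0.853, 0.522], [-1.0, -0.002, 0.016]]
contact_force: [1.1, -0.1, 0.9]
finger_gap: 93.7
```

```bash
python3 -c "
from h import *
snap('s24','scene',1);im=cv2.imread('pics/s24.png'); cv2.imwrite('pics/s24c.png',cv2.resize(im[110:260,150:410],None,fx=3,fy=3,interpolation=2))
snap('t24','top',1);im=cv2.imread('pics/t24.png'); cv2.imwrite('pics/t24c.png',cv2.resize(im[140:260,220:380],None,fx=5,fy=5,interpolation=2))
"
```

```text
(no output)
```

View pics/s24c.png

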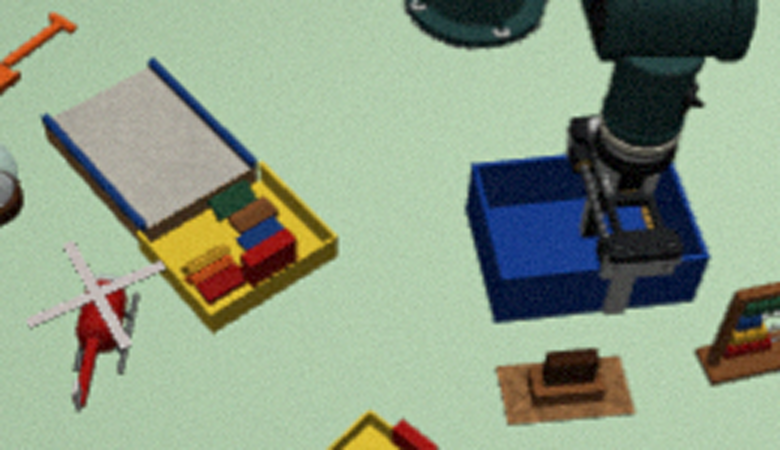

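View pics/t24c.png

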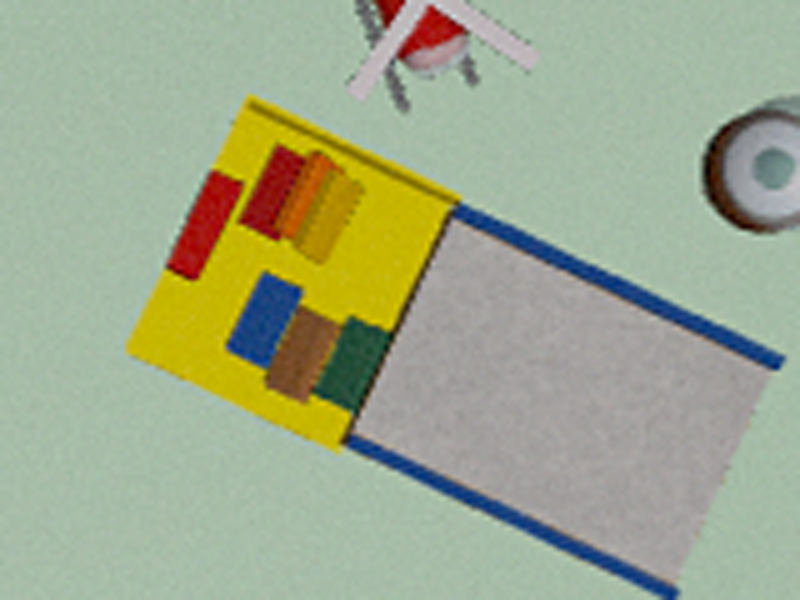

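Everything is in place. Next I'll re-measure the pan and go to its grip.

```bash
python3 - <<'E'
from h import *
T=viewer.camera_model('top')
tp=lambda a:np.array(a)/5+[220-.4,140-.4]
p,e=fit([(T,tp([(250,97),(460,200),(128,352),(342,450),(215,170),(243,180),(195,280),(168,268)]),[(-80,96,40),(80,96,40),(-80,-96,40),(80,-96,40),(-80,35,84),(-56,35,84),(-56,-35,84),(-80,-35,84)])],[574,-90,np.radians(-115)])
print(p,np.degrees(p[2]),e.round(1).tolist(),w2b(p[:2]))
b=p[:2]-68*np.array([np.cos(p[2]),np.sin(p[2])]);print('block',b)
yaw=np.degrees(p[2])+90
plan(b[0],b[1],250,yaw)
E
```

```text
[573.48303053 -93.52917924  -2.02609347] -116.08660467493631 [[-0.4, -0.7], [0.6, -0.7], [-0.7, -0.0], [-0.1, 1.1], [-0.5, -0.3], [0.6, 0.9], [0.9, 0.4], [-0.4, -0.4]] [-1.96855332e+02  1.38215155e-01]
block [603.38461652 -32.45631166]
shift [-0.0046 -0.3332 -0.1864] turn 57.58 (cur jaw 31.5)  j6 -5.6 dist mm 382 rows 10.0 t 30.08 pos [588.3 349.1 246.1]
```

move_arm:
  moves: "1 0 -0.28 -0.157 52;1 0 -0.28 -0.157 52;1 0 -0.28 -0.157 52;1 0 -0.28 -0.157 52;1 0 -0.28 -0.157 52;1 0 -0.28 -0.157 52;1 0 -0.28 -0.157 52;1 0 -0.28 -0.157 57"

```text
clock: 30.75
position: [598.6, 24.4, 240.4]
orientation: [[-0.005, 0.438, 0.899], [-0.001, 0.899, -0.438], [-1.0, -0.003, -0.004]]
contact_force: [-0.1, 0.8, -0.4]
finger_gap: 94.1
```

```bash
python3 -c "
from h import *
plan(603.5,-31.5,150,-26)"
```

```text
shift [ 0.0904 -0.0479  0.0293] turn 0.01 (cur jaw -26.0)  j6 22.9 dist mm 106 rows 3.0 t 30.75 pos [598.6  24.4 240.4]
```

move_arm:
  moves: "1 0.03 -0.025 0.015 0;1 0.06 -0.048 0.029 0;1 0.09 -0.048 0.029 0;1 0.09 -0.048 0.029 0;1 0.09 -0.048 0.029 0;1 0.09 -0.048 0.029 0"

```text
clock: 31.25
position: [605.6, -27.2, 153.8]
orientation: [[-0.0, 0.43, 0.903], [0.0, 0.903, -0.43], [-1.0, 0.0, -0.0]]
contact_force: [-0.7, -0.0, 0.2]
finger_gap: 93.6
```

```bash
python3 -c "
from h import *
plan(603.5,-31.5,64,-26);snap('w25')"
```

```text
shift [ 0.0898 -0.0048 -0.    ] turn 0.54 (cur jaw -25.5)  j6 17.5 dist mm 90 rows 3.0 t 31.25 pos [605.6 -27.2 153.8]
```

View pics/w25.png

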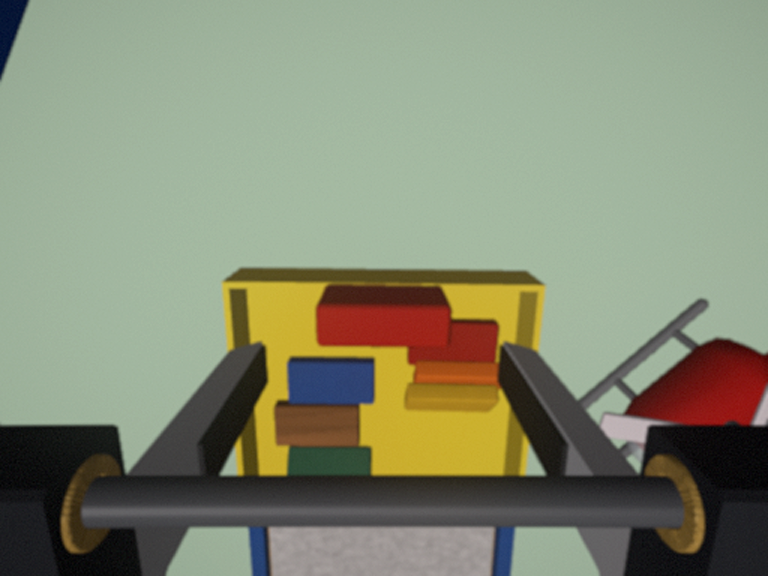

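move_arm:
  moves: "1 0.03 -0.003 0 0.4;1 0.06 -0.003 0 0.4;1 0.08 -0.003 0 0.4;1 0.087 -0.003 0 0.4;1 0.087 -0.003 0 0.4;0 0.087 -0.003 0 0.4;0 0.087 -0.003 0 0.4;0 0.087 -0.003 0 0.4"
  force: 60

```text
clock: 31.97
position: [605.9, -30.6, 69.2]
orientation: [[0.005, 0.437, 0.9], [-0.001, 0.9, -0.437], [-1.0, 0.001, 0.005]]
contact_force: [-0.6, -0.5, 1.2]
finger_gap: 78.0
```

move_arm:
  moves: "0 0 0 0 0;0 0 0 0 0;0 0 0 0 0;0 0 0 0 0;0 -0.004 0.001 0 0;0 -0.008 0.002 0 0;0 -0.012 0.003 0 0;0 -0.012 0.003 0 0"
  force: 60

```text
clock: 32.63
position: [605.9, -27.8, 79.0]
orientation: [[0.001, 0.437, 0.9], [-0.0, 0.9, -0.437], [-1.0, 0.0, 0.001]]
contact_force: [0.2, 1.0, -3.6]
finger_gap: 69.5
```

```bash
python3 -c "
from h import *
s=r.state();print(s['position'],s['contact_force'],s['ft_torque'],s['finger_gap'])
snap('w26');snap('s26','scene',1);im=cv2.imread('pics/s26.png'); cv2.imwrite('pics/s26c.png',cv2.resize(im[110:230,150:290],None,fx=5,fy=5,interpolation=2))"
```

```text
[605.88781086 -27.81279201  78.96751157] [ 0.19324128  0.95971077 -3.60826601] [ 0.13992423 -0.15178654 -0.00209737] 69.48804467349775
```

View pics/s26c.png

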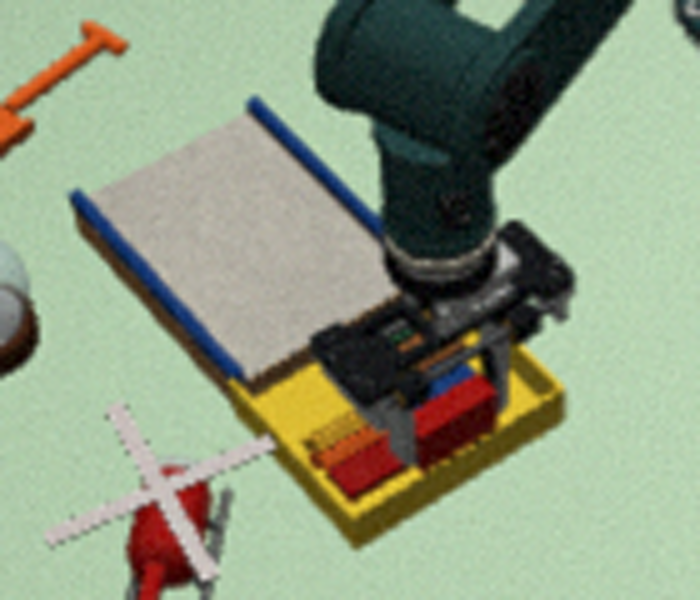

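View pics/w26.png

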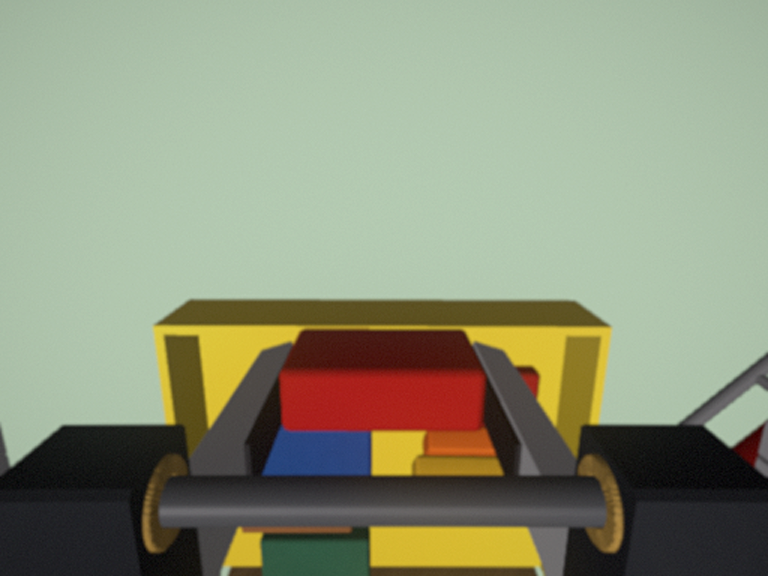

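The full load of about 3.5 N is lifted level. I'll raise it with gentle acceleration.

move_arm:
  moves: "0 -0.006 0.003 0 0;0 -0.016 0.008 0 0;0 -0.03 0.012 0 0;0 -0.048 0.014 0 0;0 -0.068 0.016 0 0;0 -0.088 0.016 0 0;0 -0.108 0.016 0 0;0 -0.128 0.016 0 0"
  force: 60

```text
clock: 33.4
position: [612.7, -13.0, 208.5]
orientation: [[0.001, 0.437, 0.9], [-0.0, 0.9, -0.437], [-1.0, 0.0, 0.001]]
contact_force: [-0.4, 0.0, -3.6]
finger_gap: 69.6
```

move_arm:
  moves: "0 -0.018 0 0 0;0 -0.032 0 0 0;0 -0.042 0 0 0;0 -0.048 0 0 0;0 -0.048 0 0 0;0 -0.048 0 0 0"

```text
clock: 33.9
position: [612.4, -13.4, 254.2]
orientation: [[-0.0, 0.437, 0.9], [-0.0, 0.9, -0.437], [-1.0, -0.0, -0.0]]
contact_force: [0.6, -0.4, -4.8]
finger_gap: 69.1
```

```bash
python3 -c "
from h import *
plan(473,346,255,-56.7);snap('s27','scene',1);im=cv2.imread('pics/s27.png'); cv2.imwrite('pics/s27c.png',cv2.resize(im[90:230,150:310],None,fx=5,fy=5,interpolation=2))"
```

```text
shift [-0.0008  0.2624 -0.2824] turn 30.80 (cur jaw -25.9)  j6 19.3 dist mm 385 rows 10.0 t 33.9 pos [612.4 -13.4 254.2]
```

View pics/s27c.png

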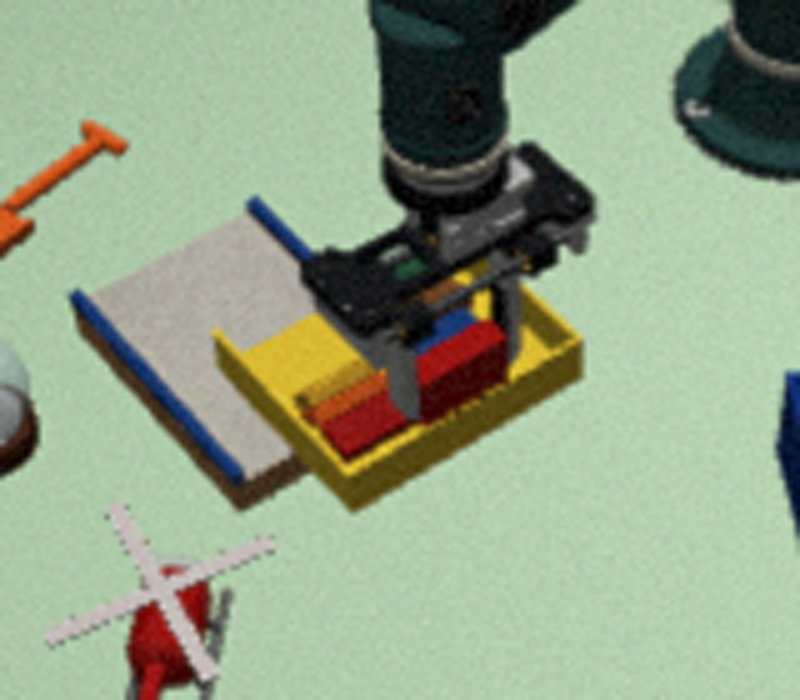

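The pan is level with every tile inside. I'll carry it to the bin in smooth stages.

move_arm:
  moves: "0 0 0.0027 -0.0029 0.3;0 0 0.0109 -0.0117 1.3;0 0 0.0259 -0.0279 3;0 0 0.0477 -0.0513 5.6;0 0 0.0695 -0.0748 8.2;0 0 0.0845 -0.091 9.9;0 0 0.0927 -0.0998 10.9;0 0 0.0954 -0.1027 11.2"

```text
clock: 34.62
position: [560.4, 119.5, 253.6]
orientation: [[-0.002, 0.601, 0.799], [0.001, 0.799, -0.601], [-1.0, -0.001, -0.002]]
contact_force: [-0.0, -0.7, -3.2]
finger_gap: 69.5
```

```bash
python3 -c "
from h import *
plan(473,346,255,-56.7)"
```

```text
shift [-0.0011  0.1284 -0.206 ] turn 19.74 (cur jaw -37.0)  j6 43.3 dist mm 243 rows 6.0 t 34.62 pos [560.4 119.5 253.6]
```

move_arm:
  moves: "0 0 0.0021 -0.0034 0.3;0 0 0.0084 -0.0136 1.3;0 0 0.0201 -0.0322 3.1;0 0 0.037 -0.0594 5.7;0 0 0.0539 -0.0865 8.3;0 0 0.0655 -0.1052 10;0 0 0.0718 -0.1153 11;0 0 0.0739 -0.1187 11.3"

```text
clock: 35.28
position: [511.2, 248.8, 254.0]
orientation: [[-0.001, 0.747, 0.665], [-0.0, 0.665, -0.747], [-1.0, -0.001, -0.0]]
contact_force: [0.0, -0.8, -3.3]
finger_gap: 69.6
```

```bash
python3 -c "
from h import *
plan(473,346,255,-56.7)"
```

```text
shift [-0.001  0.036 -0.098] turn 8.35 (cur jaw -48.3)  j6 68.6 dist mm 104 rows 3.0 t 35.28 pos [511.2 248.8 254. ]
```

move_arm:
  moves: "0 0 0.001 -0.003 0.3;0 0 0.004 -0.011 1;0 0 0.01 -0.027 2.3;0 0 0.018 -0.05 4.2;0 0 0.027 -0.073 6.2;0 0 0.033 -0.089 7.6;0 0 0.036 -0.097 8.3;0 0 0.036 -0.098 8.3"

```text
clock: 35.95
position: [473.7, 345.2, 254.0]
orientation: [[-0.0, 0.836, 0.549], [-0.0, 0.549, -0.836], [-1.0, -0.0, 0.0]]
contact_force: [-0.0, -0.4, -3.2]
finger_gap: 69.6
```

move_arm:
  moves: "0 0 0 0 0;0 0 0 0 0;0 0 0 0 0"

```text
clock: 36.2
position: [474.3, 343.7, 254.4]
orientation: [[0.0, 0.837, 0.548], [-0.001, 0.548, -0.837], [-1.0, -0.0, 0.001]]
contact_force: [-0.3, -0.2, -3.4]
finger_gap: 69.9
```

```bash
python3 -c "
from h import *
plan(473,346,255,-56.7);s=r.state();print(s['contact_force'])
snap('s28','scene',1);im=cv2.imread('pics/s28.png'); cv2.imwrite('pics/s28c.png',cv2.resize(im[90:250,260:420],None,fx=3.7,fy=3.7,interpolation=2))
snap('t28','top',1);im=cv2.imread('pics/t28.png'); cv2.imwrite('pics/t28c.png',cv2.resize(im[130:310,90:280],None,fx=3.2,fy=3.2,interpolation=2))"
```

```text
shift [-0.0006  0.0002 -0.0027] turn -0.10 (cur jaw -56.8)  j6 87.2 dist mm 3 rows 1.0 t 36.2 pos [474.3 343.7 254.4]
[-0.31500557 -0.22101548 -3.39579177]
```

View pics/s28c.png

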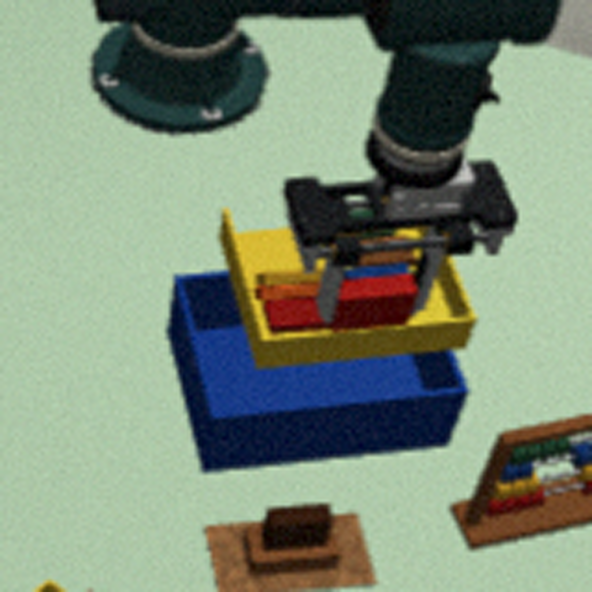

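View pics/t28c.png

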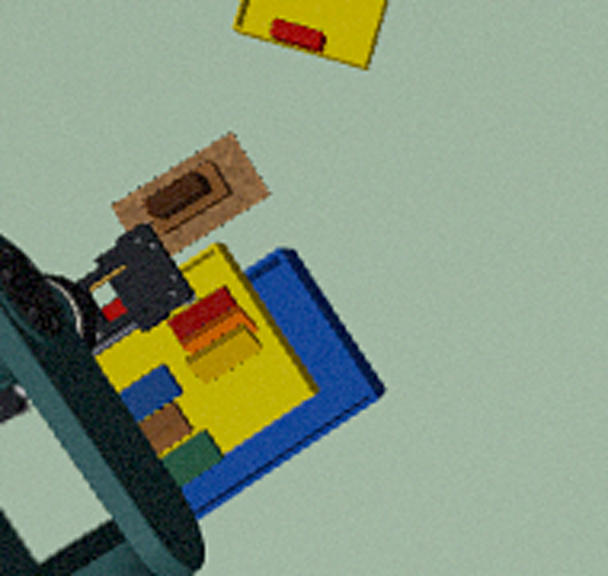

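The pan is over the bin, level. I'll ease the grip step by step so the pan pivots about the jaws, open edge down.

move_arm:
  moves: "0 0 0 0 0;0 0 0 0 0;0 0 0 0 0"
  force: 35

```text
clock: 36.55
position: [473.7, 344.7, 254.5]
orientation: [[0.0, 0.836, 0.549], [-0.0, 0.549, -0.836], [-1.0, 0.0, 0.0]]
contact_force: [-0.5, -0.1, -3.0]
finger_gap: 69.9
```

move_arm:
  moves: "0 0 0 0 0;0 0 0 0 0;0 0 0 0 0"
  force: 22

```text
clock: 36.8
position: [473.5, 345.0, 254.4]
orientation: [[0.0, 0.836, 0.549], [-0.0, 0.549, -0.836], [-1.0, -0.0, 0.0]]
contact_force: [-0.7, 0.9, -3.5]
finger_gap: 69.7
```

```bash
python3 -c "
from h import *
snap('w29',big=1)
snap('s29','scene',1);im=cv2.imread('pics/s29.png'); cv2.imwrite('pics/s29c.png',cv2.resize(im[90:250,260:420],None,fx=3,fy=3,interpolation=2))"
```

```text
(no output)
```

View pics/s29c.png

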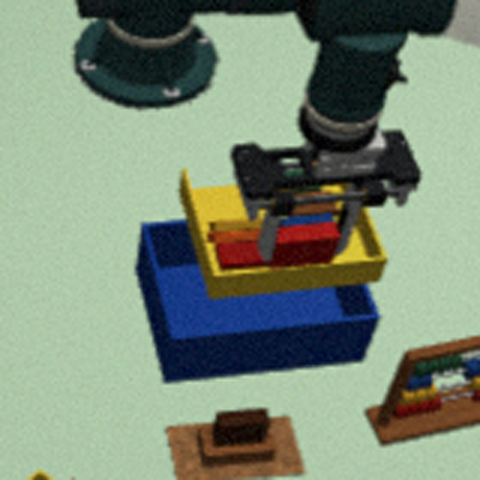

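Still level. I'll ease further.

move_arm:
  moves: "0 0 0 0 0;0 0 0 0 0"
  force: 16

```text
clock: 37.07
position: [473.5, 344.9, 254.4]
orientation: [[0.0, 0.836, 0.549], [-0.0, 0.549, -0.836], [-1.0, -0.0, 0.0]]
contact_force: [-0.5, 0.4, -3.6]
finger_gap: 69.9
```

move_arm:
  moves: "0 0 0 0 0;0 0 0 0 0"
  force: 12

```text
clock: 37.23
position: [473.6, 344.9, 254.4]
orientation: [[0.0, 0.836, 0.549], [-0.0, 0.549, -0.836], [-1.0, -0.0, 0.0]]
contact_force: [0.6, 0.3, -2.3]
finger_gap: 69.8
```

```bash
python3 -c "
from h import *
snap('s30','scene',1);im=cv2.imread('pics/s30.png'); cv2.imwrite('pics/s30c.png',cv2.resize(im[90:250,260:420],None,fx=3,fy=3,interpolation=2))"
```

```text
(no output)
```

View pics/s30c.png

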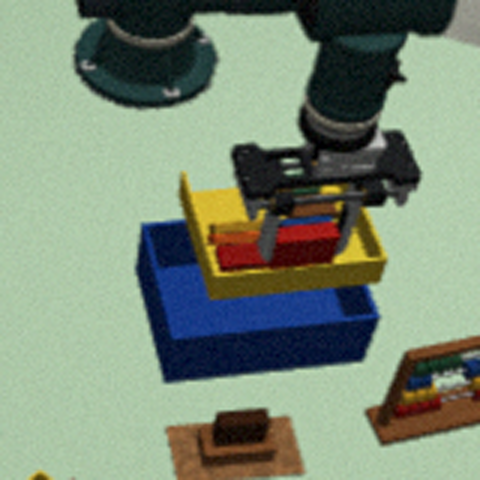

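move_arm:
  moves: "0 0 0 0 0;0 0 0 0 0;0 0 0 0 0"
  force: 10

```text
clock: 37.53
position: [473.6, 344.9, 254.4]
orientation: [[0.0, 0.836, 0.549], [-0.0, 0.549, -0.836], [-1.0, -0.0, 0.0]]
contact_force: [-0.2, -1.2, -2.8]
finger_gap: 70.3
```

```bash
python3 -c "
from h import *
snap('s31','scene',1);im=cv2.imread('pics/s31.png'); cv2.imwrite('pics/s31c.png',cv2.resize(im[90:250,260:420],None,fx=3,fy=3,interpolation=2))"
```

```text
(no output)
```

View pics/s31c.png

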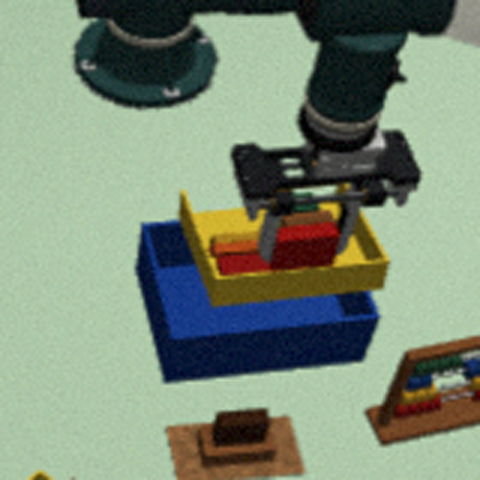

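It is pivoting slowly and under control. Continuing.

move_arm:
  moves: "0 0 0 0 0;0 0 0 0 0;0 0 0 0 0;0 0 0 0 0"
  force: 10

```text
clock: 37.92
position: [473.5, 344.9, 254.4]
orientation: [[-0.0, 0.836, 0.549], [-0.0, 0.549, -0.836], [-1.0, -0.0, 0.0]]
contact_force: [-0.3, -0.0, -3.7]
finger_gap: 70.1
```

```bash
python3 -c "
from h import *
snap('s32','scene',1);im=cv2.imread('pics/s32.png'); cv2.imwrite('pics/s32c.png',cv2.resize(im[90:250,260:420],None,fx=3,fy=3,interpolation=2))"
```

```text
(no output)
```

View pics/s32c.png

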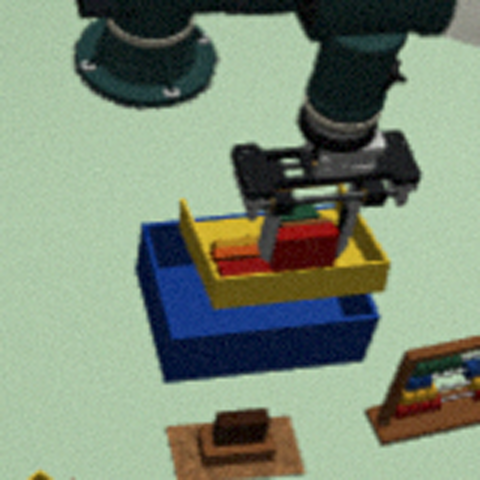

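move_arm:
  moves: "0 0 0 0 0;0 0 0 0 0;0 0 0 0 0;0 0 0 0 0"
  force: 8

```text
clock: 38.3
position: [473.6, 344.9, 254.4]
orientation: [[0.0, 0.836, 0.549], [-0.0, 0.549, -0.836], [-1.0, -0.0, 0.0]]
contact_force: [-0.6, -0.2, -2.9]
finger_gap: 69.9
```

```bash
python3 -c "
from h import *
snap('s33','scene',1);im=cv2.imread('pics/s33.png'); cv2.imwrite('pics/s33c.png',cv2.resize(im[90:250,260:420],None,fx=3,fy=3,interpolation=2))"
```

```text
(no output)
```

View pics/s33c.png

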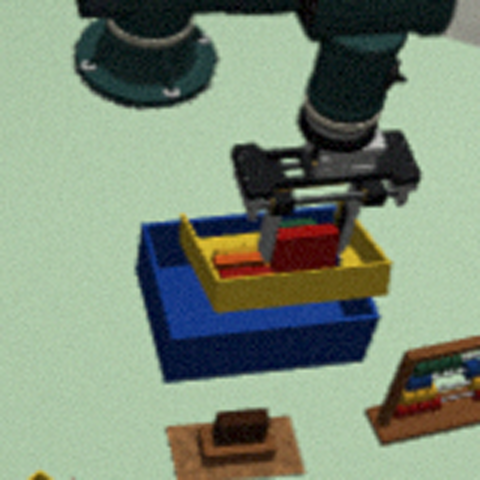

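Tilt is around 20° and growing. I'll keep going.

move_arm:
  moves: "0 0 0 0 0;0 0 0 0 0;0 0 0 0 0;0 0 0 0 0;0 0 0 0 0"
  force: 7

```text
clock: 38.77
position: [473.5, 344.9, 254.4]
orientation: [[-0.0, 0.836, 0.549], [-0.0, 0.549, -0.836], [-1.0, -0.0, 0.0]]
contact_force: [-0.0, 0.2, -3.4]
finger_gap: 69.6
```

```bash
python3 -c "
from h import *
snap('s34','scene',1);im=cv2.imread('pics/s34.png'); cv2.imwrite('pics/s34c.png',cv2.resize(im[90:250,260:420],None,fx=3,fy=3,interpolation=2))"
```

```text
(no output)
```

View pics/s34c.png

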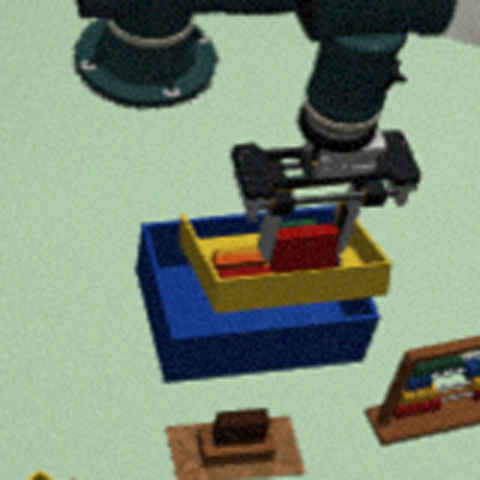

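move_arm:
  moves: "0 0 0 0 0;0 0 0 0 0;0 0 0 0 0;0 0 0 0 0;0 0 0 0 0"
  force: 5

```text
clock: 39.23
position: [473.7, 345.0, 254.6]
orientation: [[0.0, 0.836, 0.549], [0.0, 0.549, -0.836], [-1.0, 0.0, 0.0]]
contact_force: [-0.4, 0.1, -2.3]
finger_gap: 69.8
```

```bash
python3 -c "
from h import *
snap('s35','scene',1);im=cv2.imread('pics/s35.png'); cv2.imwrite('pics/s35c.png',cv2.resize(im[90:250,260:420],None,fx=3,fy=3,interpolation=2))"
```

```text
(no output)
```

View pics/s35c.png

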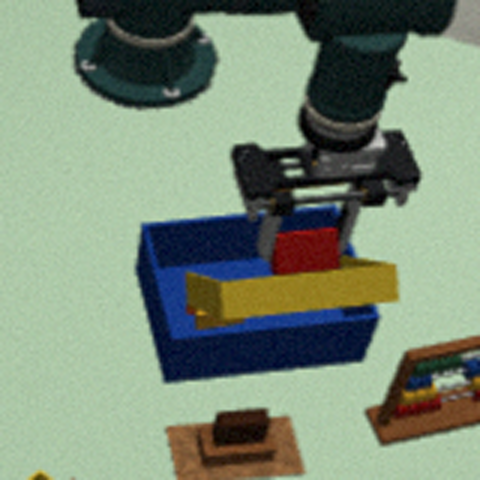

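The pan has tipped and the load is down to about the empty pan's weight. I'll tighten a little and check that it's empty.

move_arm:
  moves: "0 0 0 0 0;0 0 0 0 0;0 0 0 0 0;0 0 0 0 0;0 0 0 0 0;0 0 0 0 0"
  force: 15

```text
clock: 39.78
position: [473.6, 344.9, 254.6]
orientation: [[0.0, 0.836, 0.549], [-0.0, 0.549, -0.836], [-1.0, 0.0, 0.0]]
contact_force: [-0.4, 0.3, -2.5]
finger_gap: 70.1
```

```bash
python3 -c "
from h import *
snap('s36','scene',1);im=cv2.imread('pics/s36.png'); cv2.imwrite('pics/s36c.png',cv2.resize(im[90:250,260:420],None,fx=3.7,fy=3.7,interpolation=2))
snap('t36','top',1);im=cv2.imread('pics/t36.png'); cv2.imwrite('pics/t36c.png',cv2.resize(im[130:310,90:280],None,fx=3.2,fy=3.2,interpolation=2));print(r.state()['contact_force'])"
```

```text
[ 0.30792368 -0.73678528 -1.91839984]
```

View pics/s36c.png

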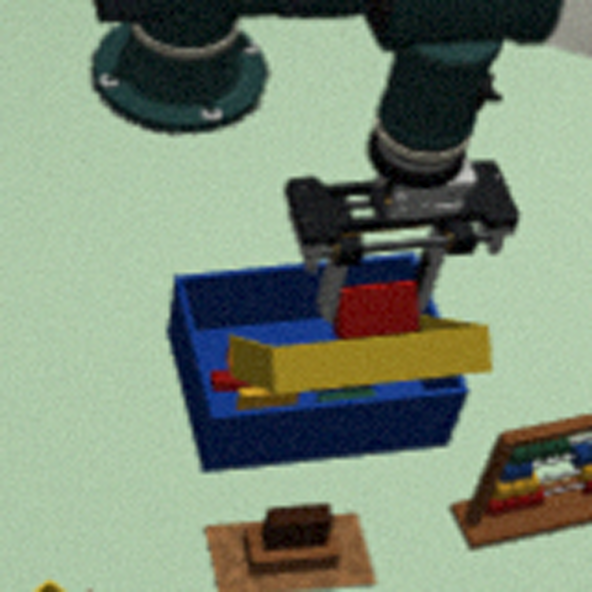

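View pics/t36c.png

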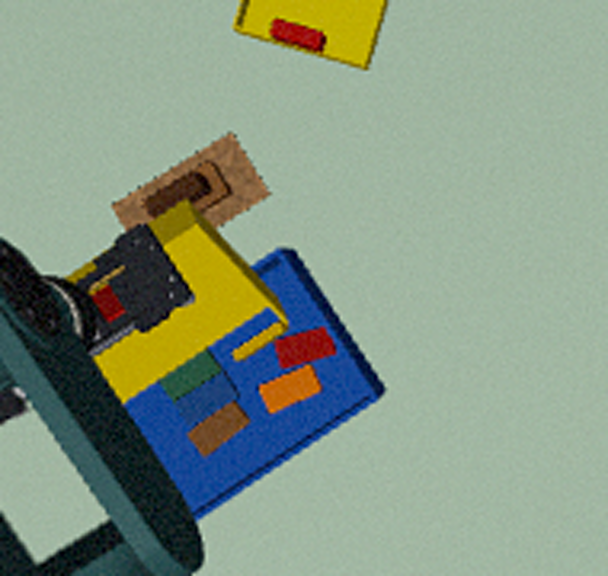

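The top view shows all six tiles in the bin: red (305,347), orange (290,388), yellow (258,340), green (190,375), blue (210,385) and brown (218,428). Now I'll lift the empty pan away toward a free spot.

move_arm:
  moves: "0 -0.01 0 0 0;0 -0.03 0 0 0;0 -0.05 0 0 0;0 -0.07 0 0 0;0 -0.07 0 0 0"
  force: 40

```text
clock: 40.3
position: [474.7, 345.6, 330.6]
orientation: [[0.009, 0.836, 0.549], [0.005, 0.549, -0.836], [-1.0, 0.01, 0.001]]
contact_force: [-0.1, -0.1, -0.9]
finger_gap: 69.7
```

```bash
python3 -c "
from h import *
plan(561,-36,320,-10)"
```

```text
shift [ 0.0094 -0.1375  0.3663] turn -46.70 (cur jaw -56.7)  j6 87.2 dist mm 391 rows 10.0 t 40.3 pos [474.7 345.6 330.6]
```

move_arm:
  moves: "0 0 -0.003 0.007 -1;0 0 -0.01 0.026 -3;0 0 -0.019 0.05 -6;0 0 -0.029 0.077 -10;0 0 -0.039 0.104 -13;0 0 -0.049 0.131 -17;0 0 -0.059 0.157 -20;0 0 -0.069 0.183 -23"

```text
clock: 40.97
position: [516.2, 152.7, 323.8]
orientation: [[-0.001, 0.553, 0.833], [-0.0, 0.833, -0.553], [-1.0, -0.001, -0.0]]
contact_force: [1.4, 0.4, -2.4]
finger_gap: 69.9
```

```bash
python3 -c "
from h import *
plan(561,-36,300,-10)"
```

```text
shift [ 0.0238 -0.1325  0.1416] turn -23.55 (cur jaw -33.6)  j6 44.0 dist mm 195 rows 5.0 t 40.97 pos [516.2 152.7 323.8]
```

move_arm:
  moves: "0 0.004 -0.018 0.019 -3;0 0.008 -0.036 0.038 -6;0 0.012 -0.056 0.06 -10;0 0.016 -0.078 0.083 -14;0 0.02 -0.1 0.106 -18;0 0.022 -0.12 0.128 -21;0 0.024 -0.132 0.141 -23.5;0 0.024 -0.132 0.141 -23.5"

```text
clock: 41.63
position: [560.5, -37.7, 298.4]
orientation: [[-0.003, 0.181, 0.983], [-0.002, 0.983, -0.181], [-1.0, -0.002, -0.002]]
contact_force: [-1.1, -0.3, -2.4]
finger_gap: 69.8
```

move_arm:
  moves: "0 0.02 0 0 0;0 0.045 0 0 0;0 0.07 0 0 0;0 0.09 0 0 0;0 0.1 0 0 0;0 0.1 0 0 0;0 0.1 0 0 0"

```text
clock: 42.22
position: [560.2, -33.4, 200.5]
orientation: [[-0.0, 0.177, 0.984], [0.0, 0.984, -0.177], [-1.0, 0.0, -0.0]]
contact_force: [-0.5, 1.1, -1.0]
finger_gap: 69.9
```

```bash
python3 -c "
from h import *
plan(561,-36,165,-10)
snap('s40','scene',1);im=cv2.imread('pics/s40.png'); cv2.imwrite('pics/s40c.png',cv2.resize(im[80:240,160:420],None,fx=3,fy=3,interpolation=2))
snap('t40','top',1);im=cv2.imread('pics/t40.png'); cv2.imwrite('pics/t40c.png',cv2.resize(im[100:310,90:380],None,fx=2.7,fy=2.7,interpolation=2))
"
```

```text
shift [ 0.0355 -0.0024  0.0012] turn -0.19 (cur jaw -10.2)  j6 1.0 dist mm 36 rows 1.0 t 42.22 pos [560.2 -33.4 200.5]
```

View pics/s40c.png

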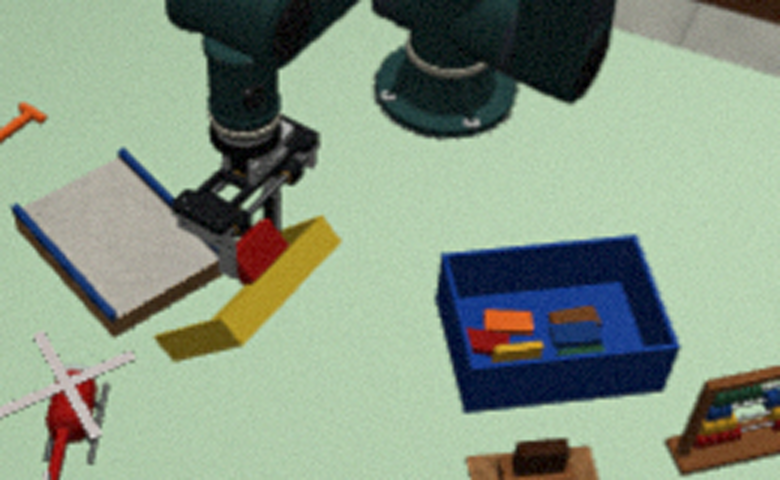

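View pics/t40c.png

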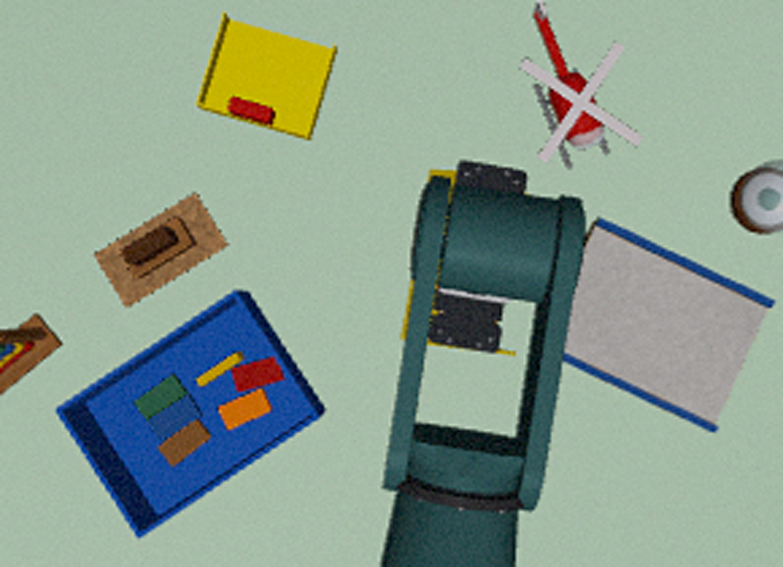

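All six tiles are clearly in the bin. I'll lower until the open edge touches the bench.

move_arm:
  moves: "0 0.01 0 0 0;0 0.02 0 0 0;0 0.028 0 0 0;0 0.034 0 0 0;0 0.04 0 0 0;0 0.04 0 0 0"
  force: 12

```text
clock: 42.82
position: [559.8, -33.9, 158.6]
orientation: [[-0.002, 0.177, 0.984], [0.0, 0.984, -0.177], [-1.0, -0.0, -0.002]]
contact_force: [-0.1, 0.2, -2.1]
finger_gap: 70.1
```

move_arm:
  moves: "0 0.003 0 0 0;0 0.006 0 0 0;0 0.006 0 0 0"

```text
clock: 43.07
position: [560.9, -32.9, 157.2]
orientation: [[0.003, 0.176, 0.984], [0.002, 0.984, -0.176], [-1.0, 0.002, 0.002]]
contact_force: [-2.0, 3.1, 4.8]
finger_gap: 70.0
```

Edge contact at TCP z about 157. I'll arc the grip down and back around that edge with a light grip so the pan pivots flat.

move_arm:
  moves: "0 0.001 0.006 0 0;0 0.004 0.0136 0 0;0 0.007 0.02 0 0;0 0.01 0.0267 0 0;0 0.013 0.033 0 0;0 0.016 0.0392 0 0;0 0.02 0.045 0 0;0 0.024 0.0512 0 0"
  force: 7

```text
clock: 43.73
position: [569.4, 16.7, 129.4]
orientation: [[-0.001, 0.177, 0.984], [-0.001, 0.984, -0.177], [-1.0, -0.001, -0.001]]
contact_force: [1.0, 0.5, -0.5]
finger_gap: 70.3
```

```bash
python3 -c "
from h import *
print(r.state()['contact_force'])
snap('s41','scene',1);im=cv2.imread('pics/s41.png'); cv2.imwrite('pics/s41c.png',cv2.resize(im[100:220,180:320],None,fx=5,fy=5,interpolation=2))
"
```

```text
[ 0.98867722  0.48307855 -0.54973402]
```

View pics/s41c.png

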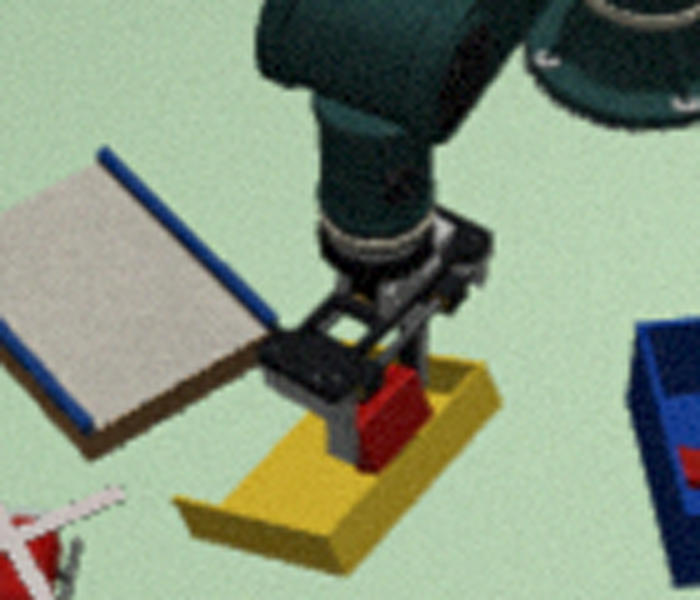

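Working well. Continuing the arc.

move_arm:
  moves: "0 0.005 0.0065 0 0;0 0.0096 0.012 0 0;0 0.0144 0.017 0 0;0 0.02 0.022 0 0;0 0.025 0.0265 0 0;0 0.031 0.031 0 0;0 0.036 0.035 0 0;0 0.042 0.039 0 0"
  force: 7

```text
clock: 44.45
position: [576.3, 55.1, 87.9]
orientation: [[-0.0, 0.177, 0.984], [-0.0, 0.984, -0.177], [-1.0, -0.0, -0.0]]
contact_force: [-0.3, -0.8, -0.4]
finger_gap: 70.2
```

```bash
python3 -c "
from h import *
print(r.state()['contact_force'])
snap('s42','scene',1);im=cv2.imread('pics/s42.png'); cv2.imwrite('pics/s42c.png',cv2.resize(im[100:220,180:320],None,fx=5,fy=5,interpolation=2))
"
```

```text
[-0.34127721 -0.76806922 -0.36920551]
```

View pics/s42c.png

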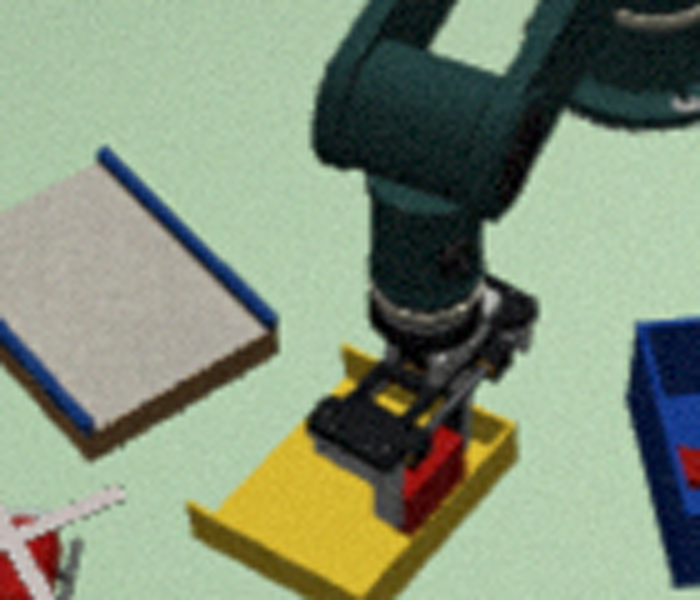

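move_arm:
  moves: "0 0.004 0.003 0 0;0 0.008 0.005 0 0;0 0.012 0.008 0 0;0 0.016 0.01 0 0;0 0.019 0.011 0 0;0 0.02 0.012 0 0;0 0.02 0.012 0 0"

```text
clock: 45.08
position: [578.5, 66.2, 70.7]
orientation: [[0.0, 0.177, 0.984], [-0.001, 0.984, -0.177], [-1.0, -0.001, 0.001]]
contact_force: [-3.7, -2.2, 8.0]
finger_gap: 69.9
```

```bash
python3 -c "
from h import *
print(r.state()['contact_force'],r.state()['position'])
snap('w43');snap('s43','scene',1);im=cv2.imread('pics/s43.png'); cv2.imwrite('pics/s43c.png',cv2.resize(im[100:230,180:320],None,fx=4.5,fy=4.5,interpolation=2))
"
```

```text
[-3.65092739 -2.17869118  8.02295528] [578.4929895   66.19121939  70.68739599]
```

View pics/s43c.png

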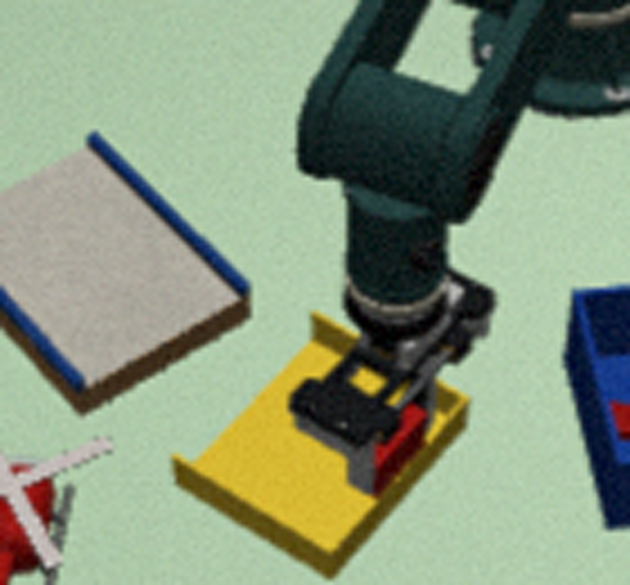

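View pics/w43.png

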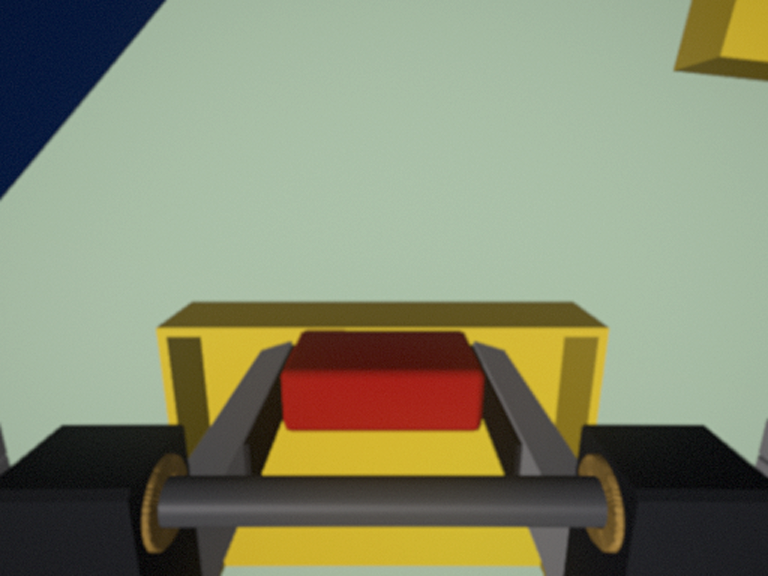

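The pan is flat with 8 N of bench contact. I'll release and retreat.

move_arm:
  moves: "0 -0.001 0 0 0;0.85 -0.001 0 0 0;0.95 -0.001 0 0 0;1 -0.001 0 0 0;1 -0.001 0 0 0;1 -0.001 0 0 0;1 -0.001 0 0 0;1 -0.001 0 0 0"

```text
clock: 45.85
position: [578.5, 66.6, 69.3]
orientation: [[-0.0, 0.177, 0.984], [-0.0, 0.984, -0.177], [-1.0, -0.0, -0.0]]
contact_force: [-0.6, -0.4, -0.3]
finger_gap: 94.3
```

move_arm:
  moves: "1 -0.02 0 0 0;1 -0.05 0 0 0;1 -0.09 0 0 0;1 -0.13 0 0 0;1 -0.17 0 0 0;1 -0.2 0 0 0;1 -0.23 0 0 0;1 -0.23 0 0 0"

```text
clock: 46.52
position: [580.6, 66.7, 308.0]
orientation: [[0.014, 0.177, 0.984], [0.0, 0.984, -0.177], [-1.0, 0.003, 0.014]]
contact_force: [0.5, -0.1, 1.2]
finger_gap: 94.2
```

move_arm:
  moves: "1 0 -0.15 -0.15 0;1 0 -0.15 -0.15 0;1 0 -0.15 -0.15 0;1 0 -0.15 -0.15 0;1 0 -0.15 -0.15 0;1 0 -0.15 -0.15 0;1 0 -0.15 -0.15 0;1 0 -0.15 -0.15 0"

```text
clock: 47.18
position: [404.6, -54.4, 299.3]
orientation: [[0.001, 0.178, 0.984], [0.0, 0.984, -0.178], [-1.0, 0.0, 0.001]]
contact_force: [-0.3, 0.5, -0.3]
finger_gap: 94.1
```

```bash
python3 -c "
from h import *
print(r.state()['contact_force'],r.state()['position'])
snap('s44','scene',1.5);snap('t44','top',1.5)
"
```

```text
[-0.29569595  0.51913565 -0.34846636] [404.55248021 -54.36920074 299.31671187]
```

View pics/s44.png

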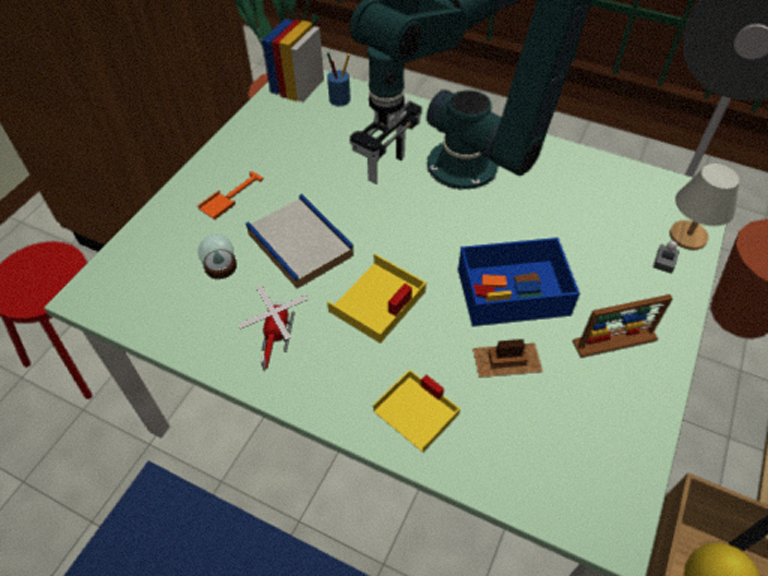

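View pics/t44.png

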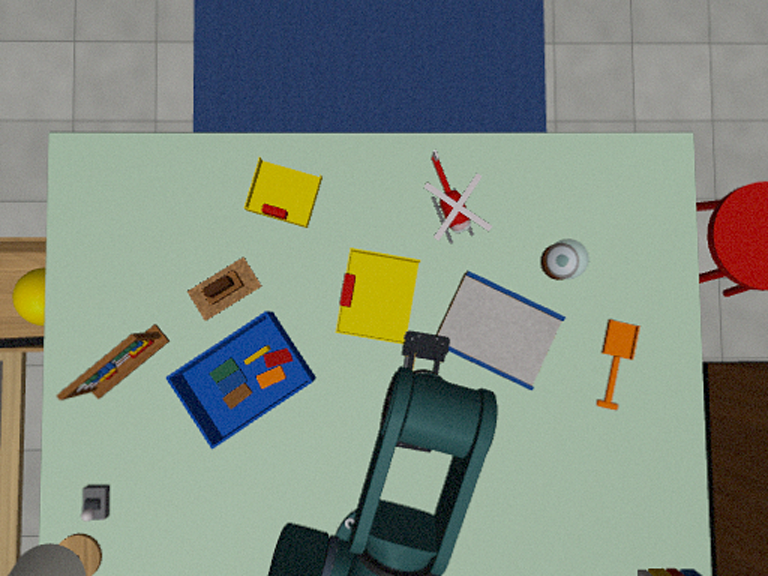

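The final views show all six tiles in the bin at about (250,372), the pan flat at (380,293), the scraper upright on the mat at (220,287), and the other toys in place. I'll hand in.

```bash
python3 -c "
from h import *
print(r.state()['joint_vel'].round(2)); print(r.hand_in())"
```

```text
[ 0.57  0.71 -0.27 -0.14  0.2  -0.1 ]
the job is handed in; nothing more can be done
None
```

I finished the tidy-up and handed it in at about 47 s of the 208 s allowed; `r.hand_in()` gives no verdict, so I can't confirm the score.

**What I did:**
- **Docking:** I set the yellow pan flat against the board's open edge.
- **Sweeping:** I wiped all six tiles off the board with the scraper in two passes. The yellow and orange tiles ended up standing on edge at the pan's open side, so I pushed them further in with the scraper.
- **Scraper:** I put it back on its mat before moving the pan.
- **Tipping:** I carried the pan level to the bin. Holding its grip across the width, I eased the force so it pivoted open edge down and emptied. I then rolled it flat onto free bench.

**Last checks:** The final pictures from the scene and top cameras show:
- all six tiles inside the bin
- an empty board
- the pan flat on the bench
- the scraper upright near the middle of the mat
- the gripper clear, and the other toys where they were

**What went less smoothly:**
- **Forces:** The scraper pressed up to about 35 N on the leaning tiles and about 23 N where its foot caught on the board's rail. Arm contact with the pan and bench stayed low.
- **Docking error:** Just before the pan was lifted, the camera fit put it about 3 mm closer to the board than contact allows, which is camera error.
- **Yellow tile:** It appears to rest on edge against a neighbour in the bin. It looked the same in the last two sets of pictures.

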